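Roll the controller board over in its stand, lock it, swing the magnifier in

ROBOT

A 6-joint arm with a two-finger parallel gripper is mounted at the origin on the work surface. World frame = base frame: x ahead of the robot, y to its left, z up, the work surface at z = 0. Lengths are in mm, angles in degrees, forces in N, time in s.
With the tool pointing down it reaches from about 350 to 850 mm from the base axis. Payload 8.1 kg.
Tool frame: the origin (TCP) lies on the centre line of the jaws, within the pads' length; the fingertips stand r.tip_extent ahead of it and the grasp point (between the pads) lies 8 mm behind it (r.tip_extent is the distance from the TCP to the fingertips, in mm); z points along the fingers, y is the direction in which the jaws open and shut (so a half turn about z gives the same grasp; the last joint's range is limited). The gripper opens to 85 mm and grips with 20 to 120 N. Pads are 22 mm wide; open, the fingers measure 114 mm over their backs; the gripper's body (76 mm by 85 mm) begins 54 mm behind the grasp point. The pads swing forward as they close: fully open they stand 13 mm farther back than shut.
Start: joints at [-72.903, 7.471, 85.268, -0, 87.261, -4.893], TCP at [224.688, -556.346, 242.292] pointing down, gripper open.
Joint ranges: [-169.43, 169.43], [-51.17, 129.36], [1.28, 143.12], [-76.62, 256.62], [0, 156.53], [-152.29, 152.29]. Speed limits (degrees/s): [136.94, 136.94, 159.86, 180, 180, 180].

INTERFACE

Orientations are given as [roll, pitch, yaw] about the fixed x, y, z axes, in that order (R = Rz(yaw) Ry(pitch) Rx(roll)).
In Python, from bench import sense, optics, hand_in, spotter, r gives the robot as it stands.
- The arm moves only by the tool apply_moves, never from a script. Its argument "series" is a list of rows, each a list of 3 entries, a list of its own where there are three numbers: the opening, from 0 (shut) to 1 (fully open), then the shift along the world's x, y, z in m, then the turn about the world's z in rad. In form: [[grip, [x, y, z], turn], ...]. A call has 1 to 5 rows; each row is the pose to reach, as a shift and turn from the pose measured when the call began; what a row does not reach only later rows make up. A row lasts 1/8 s, in which the tool goes at most 62.5 mm and 10.7 degrees, less where a joint would pass 70% of its speed; a pose out of reach is approached as far as the arm can. A call with a gripper value outside its range is refused whole. The fingers move at their own pace and stop on an object; "grip_force" is the grip in N (left out, the last holds). Time passes only in rows, so rows that repeat a pose let the fingers close. It gives the time, the measured TCP pose, the force and the opening at its end, in the units of the state.
- sense(): the state, without advancing time (a new reading comes with each control period).
- optics.snapshot(name): name is "scene" or "top" or "wrist"; returns a dict with "color" (480x640x3 uint8, blue, green, red), "intrinsics" (3x3 intrinsics, pixels), "rvec" (rotation vector, rad) and "tvec" (3), from world to camera coordinates, as OpenCV has them. Camera axes: x right, y down, z forward; pixel columns grow to the right and rows downward; lengths in mm; the calibration is good to about 2 mm. A picture is of the moment at which its call begins. There is no depth.
- hand_in(): hands the job in, once; it reports no verdict.
Trained networks look in a picture, given as the dict that the camera call returned (one of the last four; its "shot" number tells which), for a name from the list of things; names that differ only in an ending like _2 or _b are one class to them, and where a whole thing is asked for, a point or a joint stands for the part that bears it (a point fixed in the world has none). Each returns a list of dicts, best first, with "p" (0 to 1); they miss things now and then, are a little off and sometimes report something else, mostly with a low value. They report only what shows in the picture. A call takes as long as a camera call.
- spotter.search_frame(picture, query): "xyz" ([x, y, z] in mm, in the coordinates of the camera as it stood for that picture, good to about 4 mm: the middle of the surface that is visible of it).
- spotter.masks_of(picture, query): "mask" (480x640 bool, what is visible of it).
The state is a dict: "time": time; "joint_pos": joint angles; "qd": joint speeds; "joint_efforts": joint torques, N m; "tool_pos": TCP position; "tcp_rot": TCP orientation; "ft_force": force on the tool from outside, world axes, zero at the start; "wrist_torque": the same for the moment, N m; "finger_gap": finger opening in mm.
Only numpy, scipy, OpenCV 4.12 (cv2) and the standard library are available. Lean on these libraries where they do the work, as an engineer would, in place of code of your own. Each camera call takes 0.05 s, during which the arm holds its last target.

TASK

Turn the engine controller's circuit board over for checking its solder joints: slacken the stand's clamp knob, roll the carrier over by its rods until the solder side faces up and the board lies level, and tighten the clamp knob again. Then swing the magnifier in so that its lens is centred over the board and let go. Do not press on the board itself and leave the other things on the bench where they are.

Things in the scene. Friction and masses are not known exactly. Their poses are not given: they have to be found in the camera images.
- stand: Turn-over board stand, fixed to the bench, about 290 x 380 x 310 mm high. Origin on the bench midway between its two grey uprights (at y = -165 and +165 mm). Its y axis is the long axis about which the carrier rolls (130 mm above the bench), z up. Uprights are topped by aluminium blocks 60 (x) x 36 (y) mm, tops 152 mm high; the -y one is the split clamp block carrying the knob. A 18 mm thick post for the magnifier stands at x = 120, y = 165 mm.
- carrier (a joint): Roll angle (rad) of the carrier and its board about the stand's y axis: 0 = level with the component side up; positive lifts rod_a (the stand's -x side) over the top towards +x; pi or -pi = level with the solder side up. Range -3.7 to 3.7; either way round will do. With the knob slack it turns stiffly (0.08 N m) and stays where left; with the knob tight it is held fast.
- rod_a (a point): Middle of one of the carrier's two round steel rods (10 mm thick, parallel to the stand's y axis, 90 mm from the roll axis), on the stand's -x side when the roll is 0. The rod is clear for 160 mm about this point, with a 35 mm open gap to the board's edge. Axes as the carrier's (y along the rod). The rod may turn between the fingers. Wide-open fingers can strike the board, so open them only a little over the rod.
- rod_b (a point): The same for the other rod, on the stand's +x side when the roll is 0.
- board: Green circuit board 100 (x) x 190 (y) x 3 mm, held in jaws in the carrier; origin at its centre, on the roll axis. Its z axis points out of the component side, which carries a black connector header 20 mm high and an aluminium heat sink; the solder side is flat with rows of small solder joints.
- clamp_knob (a joint): Angle (rad) of the clamp knob, growing clockwise seen from above = tightening, from 0 (fully slack, bar across the roll axis) to 1.9 (end stop). The clamp begins to bite at about 1.0; the carrier is free below 0.7 and well locked above 1.45, about where the bar is in line with the roll axis (1.57). It stays where left; turning takes 0.15 to 0.25 N m.
- knob_grip (a point): Grip point of the clamp knob: a black bar knob 64 long x 14 wide x 28 mm tall on a vertical axis over the -y clamp block; the point is on the axis, 184 mm above the bench, 12 mm below the bar's top and 16 mm above its underside. Its x axis runs along the bar.
- boom (a joint): Angle (rad) of the magnifier's boom about its vertical post: 0 = lens centred over the board, growing clockwise seen from above as the lens swings away towards the stand's -x +y corner; range -0.6 to 2.3. Stiff (0.2 N m), stays where left.
- boom_grip (a point): Point on the boom's bare round steel tube (16 mm thick, level, 285 mm above the bench), 85 mm from the post's axis; the tube is clear for about 30 mm to either side. Its x axis points along the tube towards the lens.
- lens_mid (a point): Centre of the magnifier's round lens (132 mm across its white rim, 24 mm thick), 204 mm from the post's axis, 285 mm above the bench.
- lid: Bystander: the controller's finned aluminium lid, 115 x 165 x 24 mm, lying flat; origin at the centre of its underside.
- screwdriver: Bystander: screwdriver 190 mm long, lying along its x axis.
- spool: Bystander: solder spool 60 mm across, 44 mm high; origin under its centre.
- throttle: Bystander: cast throttle body, about 110 x 115 x 70 mm; origin under its bore's centre.
- cleaner: Bystander: plain spray can 60 mm across, 150 mm high; origin under its centre.
- tray: Bystander: empty steel parts tray 170 x 120 x 30 mm; origin under its centre.
- spacer: Bystander: black intake ring about 120 mm across, 30 mm high; origin under its centre.

How it is judged:
By the outcome, as a careful person would: the job done as asked, in the order asked, and still so for the second after the job is handed in, with the robot touching nothing.
It also fails if it takes over 69 s, if anything falls off the work surface, if the arm or the gripper's body presses on something with over 40 N, if the wrist force passes 120 N, or if a joint passes its speed limit or range.

## Working session

There is one attempt and no reset: what is moved stays moved. The work goes in short steps, Python scripts to look and compute and a tool call to move; the robot and the scene stay as the last step left them, time stands still between calls to the robot, and variables do not carry over. Pictures are saved under pics/ and viewed, and the job is handed in when it is done.

Besides the shell and the picture viewer there is one more tool, called after ">>>" by a JSON object that holds its "name" and its "arguments", one argument or row to a line. apply_moves: Moves the arm, as the interface text tells. Its arguments: {"type":"object","properties":{"series":{"type":"array"},"grip_force":{"type":"number"}},"required":["series"]}

```bash
ls; mkdir -p pics
python3 - <<'E'
from bench import sense, optics, spotter, r
import cv2
print(sense()); print(r.tip_extent)
for n in ("scene","top"):
    p=optics.snapshot(n); cv2.imwrite(f"pics/{n}0.png",p["color"]); print(n,p["intrinsics"],p["rvec"],p["tvec"])
E
```

```text
pics
{'time': 0.0, 'joint_pos': array([-7.29035422e+01,  7.51426199e+00,  8.53281651e+01,  2.98913587e-04,
        8.72612290e+01, -4.89423399e+00]), 'qd': array([ 0.09841347, -0.07562818,  0.09454764, -0.06038247,  0.07816733,
       -0.01410399]), 'joint_efforts': array([ 1.76605199e-04, -5.69394958e+01, -5.00551736e+01, -1.55789990e-04,
        1.50359992e-02, -3.96738983e-06]), 'tool_pos': array([ 224.53213323, -555.84664156,  241.26390632]), 'tcp_rot': array([-1.79896747e+02, -9.14104307e-03,  2.19906690e+01]), 'ft_force': array([ 0.04021396, -0.53295745,  0.05779768]), 'wrist_torque': array([ 0.02636534, -0.00405165, -0.01645406]), 'finger_gap': 85.4399480283469}
11.0
scene [[449.26099741   0.         322.28864429]
 [  0.         449.26099741 243.87736921]
 [  0.           0.           1.        ]] [ 2.01901218  0.81786332 -0.41653009] [-396.120534    -38.47767028 1381.60812003]
top [[487.4584108    0.         313.20885358]
 [  0.         487.4584108  238.53415838]
 [  0.           0.           1.        ]] [ 2.14618108 -2.19028774  0.0669835 ] [  28.74958426  541.29877161 1408.74474147]
```

View pics/scene0.png

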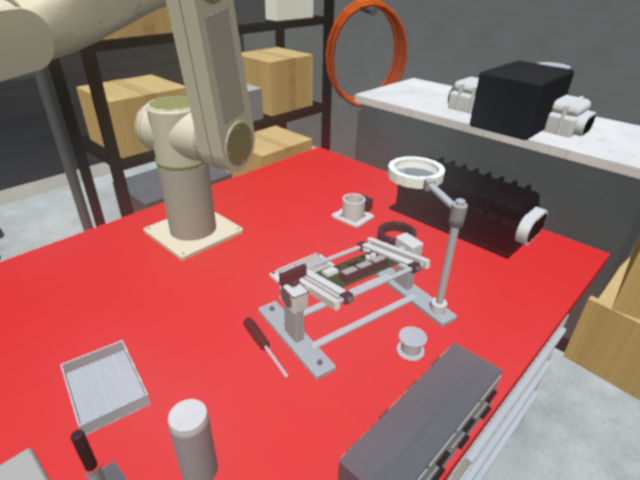

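View pics/top0.png

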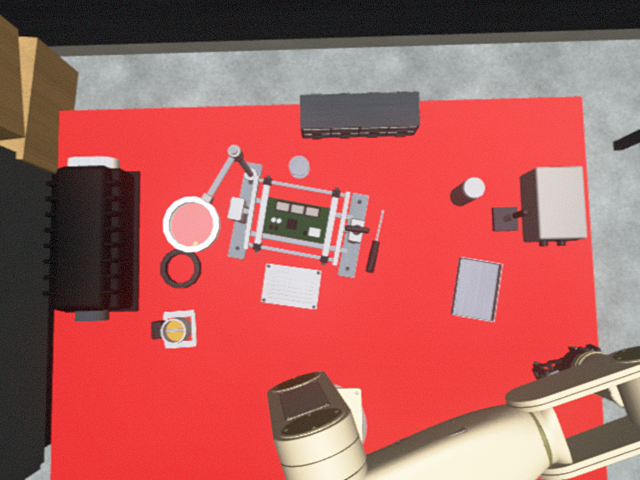

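```bash
cat > h.py <<'E'
import numpy as np, cv2
from bench import sense, optics, spotter, r, hand_in
def w2c(p):
    return cv2.Rodrigues(np.array(p["rvec"],float))[0], np.array(p["tvec"],float).ravel()
def toW(p,x):
    R,t=w2c(p); return R.T@(np.array(x)-t)
def proj(p,X):
    return cv2.projectPoints(np.array(X,float).reshape(-1,1,3),np.array(p["rvec"],float),np.array(p["tvec"],float),p["intrinsics"],None)[0].reshape(-1,2)
def ray(p,uv,z):
    R,t=w2c(p); d=R.T@np.linalg.inv(p["intrinsics"])@np.array([uv[0],uv[1],1.]); c=-R.T@t
    return c+d*(z-c[2])/d[2]
def find(p,q,n=2):
    for d in spotter.search_frame(p,q)[:n]:
        print(q,round(d["p"],2),toW(p,d["xyz"]).round(1),[k for k in d if k not in("p","xyz")])
E
python3 - <<'E'
from h import *
for n in ("top","scene"):
    p=optics.snapshot(n); print(n)
    for q in "stand rod_a board knob_grip boom_grip lens_mid clamp_knob lid cleaner".split(): find(p,q)
E
```

```text
top
stand 0.51 [460.  411.6  31.6] []
rod_a 0.94 [586.9  67.9 131.1] []
board 0.84 [582.3  64.1 132.6] []
knob_grip 0.55 [551.2 -99.2 194.4] []
boom_grip 0.98 [573.2 292.6 287.9] []
lens_mid 0.38 [568.3 298.  284.4] []
clamp_knob 0.71 [ 3.873e+02 -4.541e+02 -3.000e-01] []
clamp_knob 0.49 [ 546.6 -101.6  197.5] []
lid 0.94 [402.   81.8  11. ] []
lid 0.56 [574.3 292.  289.3] []
cleaner 0.57 [ 652.3 -407.1  145.9] []
cleaner 0.19 [571.7 293.5 286.3] []
scene
stand 0.95 [615.3  91.1 135.6] []
rod_a 0.63 [612.7  48.4 138.5] []
board 0.9 [608.5  52.1 143.7] []
board 0.47 [611.   50.7 142.8] []
knob_grip 0.75 [ 557.4 -105.1  183.9] []
lens_mid 0.85 [584.4 263.  289.7] []
clamp_knob 0.72 [ 562.8 -103.4  183.3] []
lid 0.63 [374.6 109.9  21.1] []
lid 0.38 [609.7  52.6 140. ] []
cleaner 0.93 [ 680.8 -423.2  120.9] []
cleaner 0.38 [610.9  55.1 142.8] []
```

Run:
```python
from h import *
a=cv2.imread("pics/top0.png")[135:290,150:400]
cv2.imwrite("pics/topz.png",cv2.resize(a,None,fx=3.2,fy=3.2,interpolation=cv2.INTER_CUBIC))
a=cv2.imread("pics/scene0.png")[140:390,230:490]
cv2.imwrite("pics/scz.png",cv2.resize(a,None,fx=2.4,fy=2.4,interpolation=cv2.INTER_CUBIC))
```

```text
(no output)
```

View pics/topz.png

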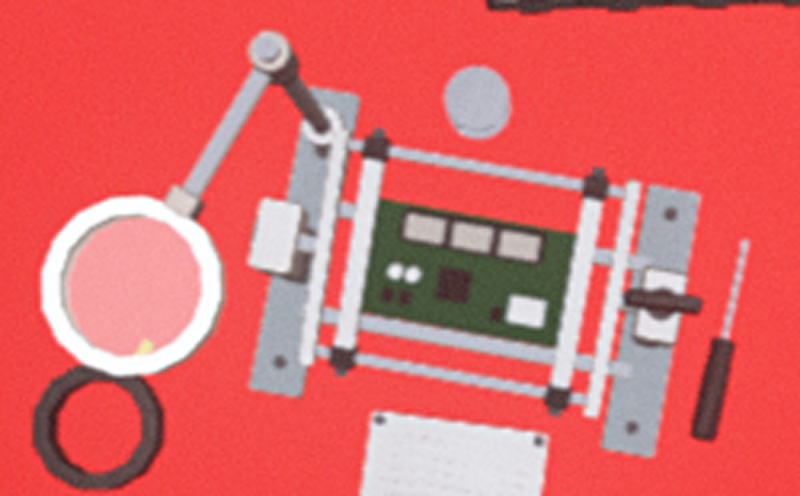

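View pics/scz.png

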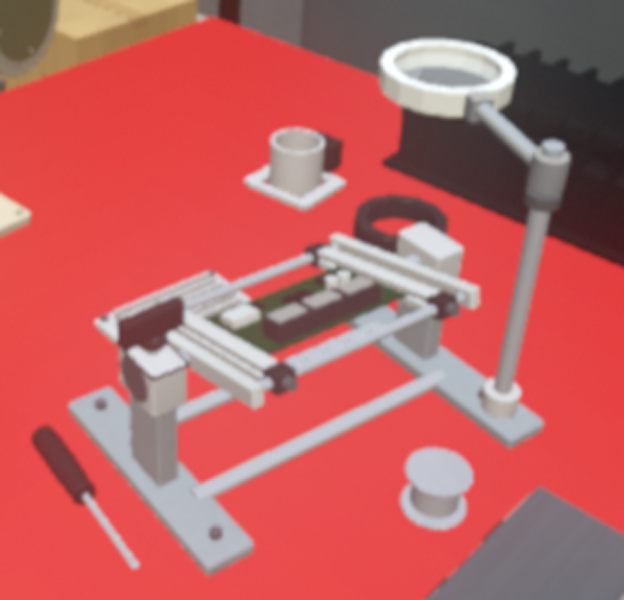

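```bash
cat >> h.py <<'E'
from scipy.optimize import least_squares
def S(q,X):
    x,y,a=q; c,s=np.cos(a),np.sin(a); X=np.atleast_2d(X)
    return np.c_[x+c*X[:,0]-s*X[:,1], y+s*X[:,0]+c*X[:,1], X[:,2]]
E
python3 - <<'E'
from h import *
p=optics.snapshot("top"); s=optics.snapshot("scene")
tz=lambda u,v:(150+u/3.2,135+v/3.2); sz=lambda u,v:(230+u/2.4,140+v/2.4)
obs=[(p,[0,165,152],tz(277,235)),(p,[0,-165,152],tz(662,304)),(s,[30,147,152],sz(462,249)),(s,[-30,183,152],sz(426,223)),
 (p,[0,-165,196],tz(663,301)),(s,[120,165,5],sz(503,405))]
def f(q): return np.concatenate([proj(c,S(q,X))[0]-o for c,X,o in obs])
r=least_squares(f,[582,64,-0.1],x_scale=[1,1,.01]); q=r.x;print(q,r.fun.reshape(-1,2).round(1))
np.save("q.npy",q)
for n,X in dict(rodA=[-90,0,130],rodB=[90,0,130],knob=[0,-165,184],post=[120,165,285]).items(): print(n,S(q,X).round(1),(proj(p,S(q,X))[0]-[150,135])*3.2,(proj(s,S(q,X))[0]-[230,140])*2.4)
L=ray(p,tz(132,286),297); P=S(q,[120,165,285])[0]; d=(L-P)[:2]; print("lens",L,np.hypot(*d),np.degrees(np.arctan2(d[1],d[0])))
d0=(S(q,[0,0,0])[0]-P)[:2]; print(np.hypot(*d0),np.degrees(np.arctan2(d0[1],d0[0])))
a=ray(p,tz(625,298),196);b=ray(p,tz(702,305),196);d=(b-a)[:2];print("bar",d,np.hypot(*d),np.degrees(np.arctan2(d[1],d[0])), "axis",np.degrees(q[2])-90)
# rods
for nm,e in (("B",[(375,147),(596,184)]),("A",[(341,359),(557,398)])):
    print(nm,[ray(p,tz(*u),130).round(1) for u in e])
E
```

```text
[ 5.88113138e+02  6.68598594e+01 -2.07668128e-01] [[-3.1 -1.9]
 [-2.8 -1. ]
 [-7.7  3.1]
 [ 0.7 -1.6]
 [-2.1 -1.8]
 [-1.   4. ]]
rodA [[500.   85.4 130. ]] [440.59927365 371.52133363] [249.52010801 263.22386634]
rodB [[676.2  48.3 130. ]] [480.75230784 165.40876478] [368.44295107 358.23957063]
knob [[554.1 -94.6 184. ]] [655.44658832 296.84641646] [155.60497814 319.33437124]
post [[739.6 203.6 285. ]] [266.18723293  49.81257209] [553.00768489 170.138706  ]
lens [558.9628815  303.04375601 297.        ] 206.17383761610003 151.1538582980456
204.02205763103169 -137.92588064530779
bar [ -7.01397618 -61.7839511 ] 62.18080471591392 -96.47673137997904 axis -101.89850726020418
B [array([694.3, 138.9, 130. ]), array([657.8, -50. , 130. ])]
A [array([512.5, 170. , 130. ]), array([475.6, -12.8, 130. ])]
```

Run:
```python
from h import *
p=optics.snapshot("top"); s=optics.snapshot("scene")
tz=lambda u,v:(150+u/3.2,135+v/3.2); sz=lambda u,v:(230+u/2.4,140+v/2.4)
obs=[(p,[0,165,152],tz(277,235)),(p,[0,-165,152],tz(662,304)),(s,[0,165,152],sz(429,243)),
 (p,[0,-165,196],tz(663,301)),(s,[120,165,5],sz(503,405))]
def f(q): return np.concatenate([proj(c,S(q,X))[0]-o for c,X,o in obs])
r=least_squares(f,[582,64,-0.1],x_scale=[1,1,.01]); q=r.x;print(q,r.fun.reshape(-1,2).round(1))
np.save("q.npy",q)
for n,X in dict(rodA=[-90,0,130],rodB=[90,0,130],knob=[0,-165,184],post=[120,165,285]).items(): print(n,S(q,X).round(1),(proj(p,S(q,X))[0]-[150,135])*3.2,(proj(s,S(q,X))[0]-[230,140])*2.4)
L=ray(p,tz(132,286),297); P=S(q,[120,165,285])[0]; d=(L-P)[:2]; print("lens",L,np.hypot(*d),np.degrees(np.arctan2(d[1],d[0])))
d0=(S(q,[0,0,0])[0]-P)[:2]; print(np.hypot(*d0),np.degrees(np.arctan2(d0[1],d0[0])))
print("axis",np.degrees(q[2])-90)
a=proj(p,S(q,[[-90,-95,130],[-90,95,130],[90,95,130],[90,-95,130]])); print(((a-[150,135])*3.2).round(0))
a=proj(s,S(q,[[-90,-95,130],[-90,95,130],[90,95,130],[90,-95,130]])); print(((a-[230,140])*2.4).round(0))
```

```text
[ 5.85076264e+02  6.24542141e+01 -1.98463901e-01] [[-1.6 -0.3]
 [-1.  -0.4]
 [ 0.1 -2.5]
 [-0.2 -1.2]
 [-3.2  3.7]]
rodA [[496.8  80.2 130. ]] [446.80035951 375.16756427] [243.63943961 264.00621518]
rodB [[673.3  44.7 130. ]] [485.00087877 168.61800423] [363.39252514 358.6095246 ]
knob [[552.5 -99.3 184. ]] [661.29434336 298.61415717] [150.26268804 320.93274437]
post [[735.3 200.6 285. ]] [270.15800478  55.24466195] [546.78333075 169.59984482]
lens [558.9628815  303.04375601 297.        ] 203.91642224782248 149.8279548733396
204.0220576310316 -137.39851728565174
axis -101.37114390054813
[[557. 395.]
 [337. 355.]
 [376. 150.]
 [594. 188.]]
[[163. 295.]
 [317. 236.]
 [440. 323.]
 [279. 398.]]
```

>>> {"name": "apply_moves", "arguments": {
  "series": [
    [0.5, [0.325, 0.455, 0.03], 1.073],
    [0.5, [0.325, 0.455, 0.03], 1.073],
    [0.5, [0.325, 0.455, 0.03], 1.073],
    [0.5, [0.325, 0.455, 0.03], 1.073],
    [0.5, [0.325, 0.455, 0.03], 1.073]
  ],
  "grip_force": 60
}}

```text
time: 1.92
tool_pos: [407.0, -300.7, 259.4]
tcp_rot: [180.0, 0.0, 76.0]
ft_force: [0.6, -0.3, 0.8]
finger_gap: 42.8
```

Run:
```python
from h import *
s=sense(); print(s["time"],s["tool_pos"],s["tcp_rot"],s["finger_gap"],s["joint_pos"])
```

```text
1.925 [ 406.96851682 -300.7368335   259.4357691 ] [1.79952978e+02 2.00838488e-02 7.60405607e+01] 42.84679643704717 [-4.22735895e+01 -7.66008656e+00  9.86001070e+01  4.62256184e-03
  8.90090572e+01 -2.83142363e+01]
```

>>> {"name": "apply_moves", "arguments": {
  "series": [
    [0.5, [0.145, 0.201, 0.0], 0.131],
    [0.5, [0.145, 0.201, 0.0], 0.131],
    [0.5, [0.145, 0.201, 0.0], 0.131],
    [0.5, [0.145, 0.201, 0.0], 0.131],
    [0.5, [0.145, 0.201, 0.0], 0.131]
  ]
}}

```text
time: 2.55
tool_pos: [553.6, -95.7, 259.2]
tcp_rot: [179.9, -0.0, 83.9]
ft_force: [-0.4, -0.4, -0.4]
finger_gap: 42.9
```

Run:
```python
from h import *
s=sense(); print(s["time"],s["tool_pos"],s["tcp_rot"])
p=optics.snapshot("wrist"); cv2.imwrite("pics/w1.png",p["color"]); 
q=np.load("q.npy"); print(proj(p,S(q,[[0,-165,196],[0,-165,152]])))
print(proj(p,s["tool_pos"]))
find(p,"knob_grip");find(p,"clamp_knob")
```

```text
2.55 [553.59390205 -95.72305521 259.19689327] [ 1.79949413e+02 -4.35764847e-02  8.38689503e+01]
[[320.37133053 269.6561161 ]
 [320.50618729 248.16562985]]
[[321.61500339 314.53700742]]
knob_grip 0.79 [552.9 -98.5 190.3] []
clamp_knob 0.87 [552.8 -96.9 193.5] []
```

View pics/w1.png

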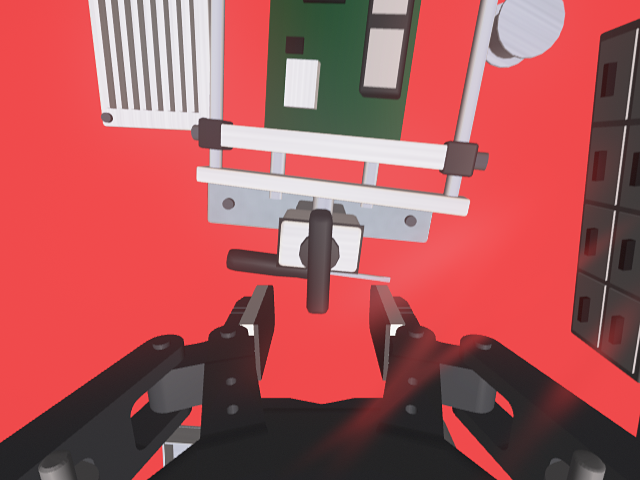

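Run:
```python
from h import *
p=optics.snapshot("wrist"); q=np.load("q.npy")
a=ray(p,(320,210),196);b=ray(p,(318,313),196);print(a,b,(a+b)/2,np.hypot(*(b-a)[:2]),np.degrees(np.arctan2(*(b-a)[:2][::-1])))
c=[ray(p,u,152) for u in [(280,218),(363,228),(358,273),(278,267)]];print(np.round(c,1),np.mean(c,0)); print(S(q,[[0,-165,152],[0,-165,0]]))
print(np.degrees(np.arctan2(*((c[1]-c[0])[:2][::-1]))))
for nm,e in (("A",[(216,165),(217,0)]),("B",[(453,185),(486,30)])):
  for z in (118,130,142):
    P=np.array([ray(p,u,z) for u in e]); q2=np.array(q); 
    c_,s_=np.cos(-q[2]),np.sin(-q[2]); d=P[:,:2]-q[:2]; print(nm,z,(d@np.array([[c_,s_],[-s_,c_]])).round(1))
```

```text
[554.42252581 -67.79407321 196.        ] [ 545.89391261 -132.08254616  196.        ] [550.15821921 -99.93830969 196.        ] 64.85171545903246 -97.55682616206252
[[ 524.7  -78.6  152. ]
 [ 582.2  -92.3  152. ]
 [ 575.8 -125.9  152. ]
 [ 518.  -114.7  152. ]] [ 550.17556625 -102.87900268  152.        ]
[[552.54426688 -99.3069344  152.        ]
 [552.54426688 -99.3069344    0.        ]]
-13.432134374329241
A 118 [[ -86.3 -120.4]
 [ -86.    -9.7]]
A 130 [[ -82.8 -119.4]
 [ -82.5  -13.5]]
A 142 [[ -79.2 -118.4]
 [ -79.   -17.4]]
B 118 [[  98.7 -119.7]
 [ 101.1  -11.6]]
B 130 [[  94.  -118.7]
 [  96.3  -15.3]]
B 142 [[  89.4 -117.7]
 [  91.6  -19.1]]
```

>>> {"name": "apply_moves", "arguments": {
  "series": [
    [0.5, [-0.0025, -0.004, -0.043], -0.02],
    [0.5, [-0.0025, -0.004, -0.083], -0.02],
    [0.5, [-0.0025, -0.004, -0.083], -0.02],
    [0.0, [-0.0025, -0.004, -0.083], -0.02],
    [0.0, [-0.0025, -0.004, -0.083], -0.02]
  ]
}}

```text
time: 3.38
tool_pos: [550.7, -105.6, 179.7]
tcp_rot: [179.7, 0.1, 82.3]
ft_force: [0.9, -2.7, 5.2]
finger_gap: 12.8
```

>>> {"name": "apply_moves", "arguments": {
  "series": [
    [0.0, [0, 0, 0], 0],
    [0.0, [0, 0, 0], 0]
  ]
}}

```text
time: 3.62
tool_pos: [550.7, -105.6, 179.8]
tcp_rot: [179.7, 0.1, 82.3]
ft_force: [2.0, -0.2, -4.2]
finger_gap: 12.8
```

Run:
```python
from h import *
s=sense(); print(s["time"],s["tool_pos"],s["tcp_rot"],s["finger_gap"],s["ft_force"],s["wrist_torque"])
p=optics.snapshot("wrist"); cv2.imwrite("pics/w2.png",p["color"]);
```

```text
3.625 [ 550.71666391 -105.63828773  179.76295298] [1.79681846e+02 1.09527046e-01 8.23259205e+01] 12.759959106554462 [ 1.96785617 -0.23800843 -4.18710954] [-0.18322537 -0.10990004  0.07163097]
```

View pics/w2.png

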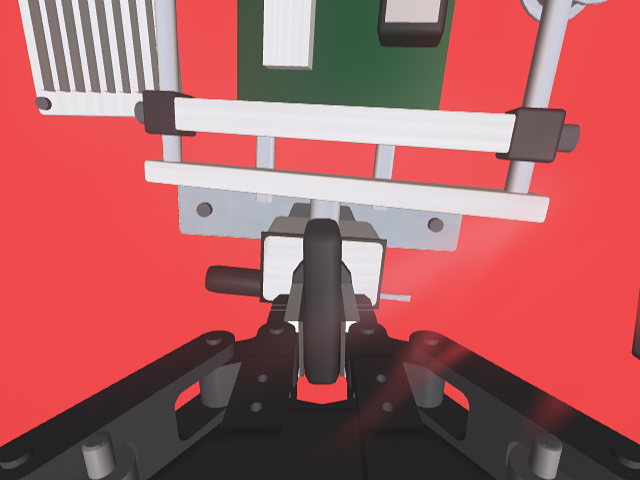

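Run:
```python
from h import *
p=optics.snapshot("wrist")
a=ray(p,(322,221),196);b=ray(p,(322,383),196);print(a,b,(a+b)/2,np.hypot(*(b-a)[:2]),np.degrees(np.arctan2(*(b-a)[:2][::-1])))
print(proj(p,[sense()["tool_pos"]]), sense()["tool_pos"])
c=[ray(p,u,152) for u in [(262,234),(383,239),(379,305)]];print(np.round(c,1),(c[0]+c[2])/2)
```

```text
[556.53665511 -62.3447454  196.        ] [ 547.98057016 -126.42536212  196.        ] [552.25861263 -94.38505376 196.        ] 64.64930029016195 -97.60518752328448
[[321.64358154 314.48920166]] [ 550.71873878 -105.64566815  179.73632375]
[[ 526.5  -74.6  152. ]
 [ 583.2  -84.7  152. ]
 [ 578.3 -118.9  152. ]] [552.40901672 -96.76515451 152.        ]
```

>>> {"name": "apply_moves", "arguments": {
  "series": [
    [0.4, [0, 0, 0], 0],
    [0.4, [0.001, 0.008, -0.003], 0],
    [0.4, [0.001, 0.008, -0.003], 0],
    [0.4, [0.001, 0.008, -0.003], 0],
    [0.4, [0.001, 0.008, -0.003], 0]
  ]
}}

```text
time: 4.35
tool_pos: [551.7, -97.7, 176.9]
tcp_rot: [179.7, 0.1, 82.3]
ft_force: [-0.7, 0.1, -0.0]
finger_gap: 34.8
```

Run:
```python
from h import *
s=sense(); print(s["time"],s["tool_pos"],s["tcp_rot"],s["finger_gap"],s["ft_force"],s["qd"].round(2))
```

```text
4.35 [551.74520484 -97.65187184 176.86472559] [1.79677491e+02 1.16103387e-01 8.23300486e+01] 34.84650644705225 [-0.66333736  0.0602919  -0.00924489] [-0.17  0.01  0.05  0.05 -0.05 -0.03]
```

>>> {"name": "apply_moves", "arguments": {
  "series": [
    [0.0, [0, 0, 0], 0],
    [0.0, [0, 0, 0], 0],
    [0.0, [0, 0, 0], 0],
    [0.0, [0, 0, 0], 0.15],
    [0.0, [0, 0, 0], 0.3]
  ]
}}

```text
time: 4.97
tool_pos: [551.8, -97.9, 179.2]
tcp_rot: [179.6, 0.2, 99.8]
ft_force: [-8.8, 2.3, 16.0]
finger_gap: 12.5
```

Run:
```python
from h import *
s=sense(); print(s["time"],s["tool_pos"],s["tcp_rot"],s["finger_gap"],s["ft_force"],s["wrist_torque"])
```

```text
4.975 [551.80063605 -97.87970679 179.24262858] [1.79640258e+02 1.52905072e-01 9.97866880e+01] 12.49265519582076 [-8.81176734  2.2839587  15.95893945] [ 0.2589081   1.78215543 -0.10510884]
```

>>> {"name": "apply_moves", "arguments": {
  "series": [
    [0.0, [0, 0, 0], 0.18],
    [0.0, [0, 0, 0], 0.36],
    [0.0, [0, 0, 0], 0.54],
    [0.0, [0, 0, 0], 0.72],
    [0.0, [0, 0, 0], 0.89]
  ]
}}

```text
time: 5.6
tool_pos: [551.6, -98.0, 179.3]
tcp_rot: [179.7, 0.1, 151.1]
ft_force: [-2.5, 1.1, 1.9]
finger_gap: 12.6
```

>>> {"name": "apply_moves", "arguments": {
  "series": [
    [0.0, [0, 0, 0], 0.0],
    [0.3, [0, 0, 0], 0],
    [0.3, [0, 0, 0], 0]
  ]
}}

```text
time: 5.98
tool_pos: [551.6, -98.1, 179.3]
tcp_rot: [179.7, 0.1, 151.0]
ft_force: [-0.9, -0.2, -0.6]
finger_gap: 25.7
```

Run:
```python
from h import *
s=sense(); print(s["time"],s["tool_pos"],s["tcp_rot"],s["finger_gap"],s["ft_force"],s["wrist_torque"])
p=optics.snapshot("wrist"); cv2.imwrite("pics/w3.png",p["color"]);
```

```text
5.975 [551.56554432 -98.07681025 179.25477432] [1.79660620e+02 1.28126637e-01 1.50961850e+02] 25.729438978119166 [-0.92257441 -0.241907   -0.55373682] [-0.00691707  0.00121345 -0.00228749]
```

View pics/w3.png

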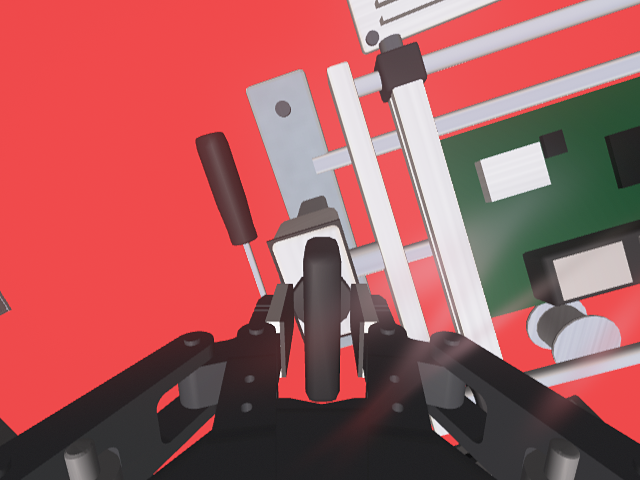

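>>> {"name": "apply_moves", "arguments": {
  "series": [
    [0.35, [0, 0, 0.06], 0],
    [0.35, [0.06, 0.07, 0.07], -0.4],
    [0.35, [0.12, 0.144, 0.07], -0.8],
    [0.35, [0.12, 0.144, 0.07], -1.262],
    [0.35, [0.12, 0.144, 0.07], -1.262]
  ]
}}

```text
time: 6.65
tool_pos: [672.7, 49.9, 247.2]
tcp_rot: [179.8, 0.0, 108.2]
ft_force: [0.0, -0.1, 0.1]
finger_gap: 29.9
```

>>> {"name": "apply_moves", "arguments": {
  "series": [
    [0.35, [0, 0, 0], -0.55],
    [0.35, [0, 0, 0], -0.55],
    [0.35, [0, 0, 0], -0.55]
  ]
}}

```text
time: 7.02
tool_pos: [672.7, 50.1, 246.9]
tcp_rot: [179.8, 0.0, 76.3]
ft_force: [-0.1, -0.7, 0.4]
finger_gap: 30.0
```

Run:
```python
from h import *
s=sense(); print(s["time"],s["tool_pos"],s["tcp_rot"],s["finger_gap"],s["qd"].round(1))
```

```text
7.025 [672.72828741  50.05480619 246.85180633] [1.79777580e+02 4.66095488e-02 7.62938917e+01] 30.01531871101681 [-0.1  0.2 -0.4 -0.   0.5 81. ]
```

>>> {"name": "apply_moves", "arguments": {
  "series": [
    [0.35, [0, 0, 0], 0.042]
  ]
}}

```text
time: 7.15
tool_pos: [672.8, 50.0, 246.7]
tcp_rot: [179.8, 0.1, 78.8]
ft_force: [0.5, -0.5, 0.9]
finger_gap: 30.0
```

Run:
```python
from h import *
p=optics.snapshot("wrist"); cv2.imwrite("pics/w4.png",p["color"]); 
s=sense(); print(s["time"],s["tool_pos"],s["tcp_rot"],s["finger_gap"],s["qd"].round(1))
print(proj(p,S([585.5,63.5,-.198],[[89,0,142],[89,60,142],[89,-60,142],[0,-165,152]])))
```

```text
7.2 [672.68534688  50.03787864 246.60926103] [1.79795979e+02 5.08901994e-02 7.91352104e+01] 30.156438977549712 [-0.  -0.1  0.1  0.2  0.   1.2]
[[322.12999351 249.324761  ]
 [322.4836934  163.27750515]
 [321.82054722 324.60610729]
 [212.28015228 445.98143979]]
```

View pics/w4.png

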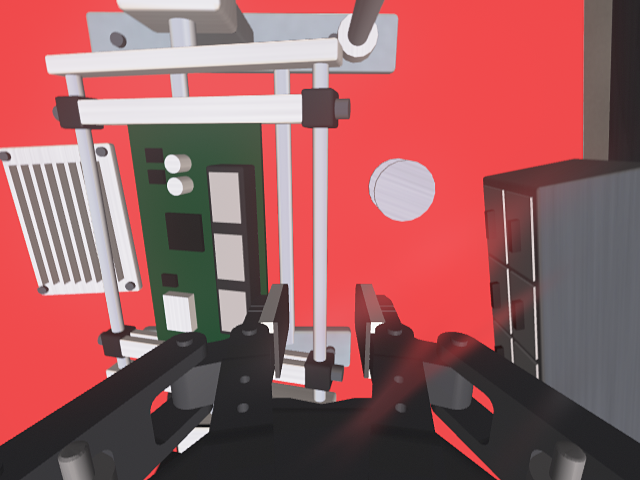

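>>> {"name": "apply_moves", "arguments": {
  "series": [
    [0.3, [0, 0, -0.055], 0],
    [0.3, [0, 0, -0.11], 0],
    [0.3, [0, 0, -0.11], 0],
    [0.3, [0, 0, -0.11], 0],
    [0.0, [0, 0, -0.11], 0]
  ]
}}

```text
time: 7.82
tool_pos: [672.3, 50.5, 139.4]
tcp_rot: [179.9, 0.0, 79.2]
ft_force: [-15.2, 3.0, -2.4]
finger_gap: 8.8
```

>>> {"name": "apply_moves", "arguments": {
  "series": [
    [0.0, [0, 0, 0], 0],
    [0.0, [0, 0, 0], 0]
  ],
  "grip_force": 40
}}

```text
time: 8.07
tool_pos: [671.8, 50.6, 141.3]
tcp_rot: [179.9, 0.0, 79.3]
ft_force: [-6.5, -0.2, -1.5]
finger_gap: 8.6
```

Run:
```python
from h import *
p=optics.snapshot("wrist"); cv2.imwrite("pics/w5.png",p["color"]); 
s=sense(); print(s["time"],s["tool_pos"],s["tcp_rot"],s["finger_gap"],s["qd"].round(1),s["ft_force"])
```

```text
8.125 [671.87876288  50.59382308 141.29042439] [1.79883660e+02 2.59455696e-02 7.92498507e+01] 8.762894256499049 [ 0.  -0.   0.1 -0.   0.1  0. ] [-7.57581452 -0.0947318  -1.48116544]
```

View pics/w5.png

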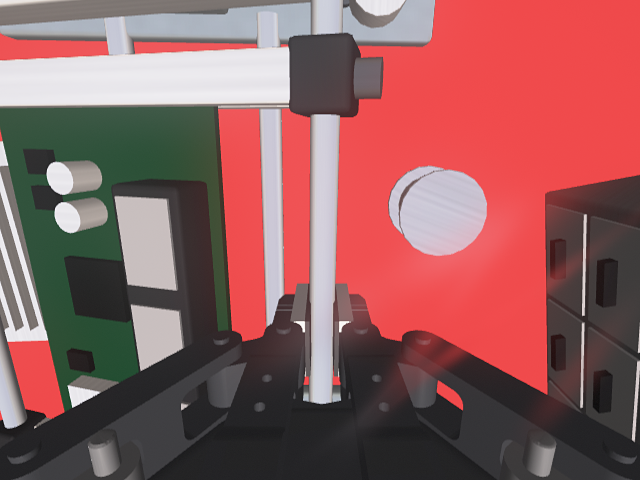

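```bash
cat > arc.py <<'E'
import numpy as np,sys
f0=float(sys.argv[1]); a=-0.198
for f in map(float,sys.argv[2:]):
    d=90*(np.cos(np.radians(f))-np.cos(np.radians(f0)))/1000; z=90*(np.sin(np.radians(f))-np.sin(np.radians(f0)))/1000
    print(f,round(d*np.cos(a),4),round(d*np.sin(a),4),round(z,4))
E
python3 arc.py 8 18 30 42 54 66
```

```text
18.0 -0.0035 0.0007 0.0153
30.0 -0.011 0.0022 0.0325
42.0 -0.0218 0.0044 0.0477
54.0 -0.0355 0.0071 0.0603
66.0 -0.0515 0.0103 0.0697
```

>>> {"name": "apply_moves", "arguments": {
  "series": [
    [0, [-0.0035, 0.0007, 0.0153], 0],
    [0, [-0.011, 0.0022, 0.0325], 0],
    [0, [-0.0218, 0.0044, 0.0477], 0],
    [0, [-0.0355, 0.0071, 0.0603], 0],
    [0, [-0.0515, 0.0103, 0.0697], 0]
  ]
}}

```text
time: 8.75
tool_pos: [617.2, 61.8, 209.6]
tcp_rot: [-179.7, 0.0, 79.3]
ft_force: [-6.8, 4.3, -20.5]
finger_gap: 8.3
```

>>> {"name": "apply_moves", "arguments": {
  "series": [
    [0, [0, 0, 0], 0]
  ]
}}

```text
time: 8.88
tool_pos: [615.2, 62.2, 210.4]
tcp_rot: [-179.6, 0.1, 79.4]
ft_force: [-2.1, -1.1, -7.5]
finger_gap: 8.3
```

Run:
```python
from h import *
s=sense(); print(s["time"],s["tool_pos"],s["tcp_rot"],s["finger_gap"],s["qd"].round(1),s["ft_force"])
p=optics.snapshot("scene"); cv2.imwrite("pics/s6.png",cv2.resize(p["color"][140:390,230:490],None,fx=2.3,fy=2.3));
```

```text
8.875 [615.20094562  62.20913051 210.38841286] [-1.79576669e+02  6.96421223e-02  7.93666377e+01] 8.274924009772258 [ 0.1  0.3 -0.2  0.1  0.4 -0. ] [-2.08387395 -1.07218752 -7.49632403]
```

View pics/s6.png

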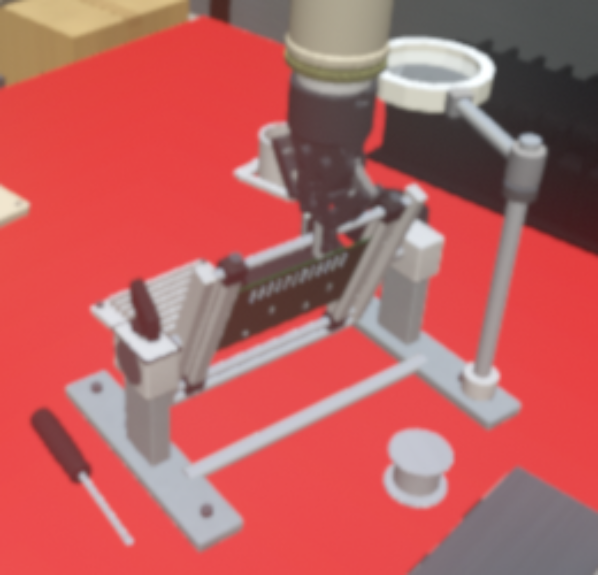

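```bash
python3 arc.py 70 82 94 106 118 130
```

```text
82.0 -0.0179 0.0036 0.0046
94.0 -0.0363 0.0073 0.0052
106.0 -0.0545 0.0109 0.0019
118.0 -0.0716 0.0144 -0.0051
130.0 -0.0869 0.0174 -0.0156
```

>>> {"name": "apply_moves", "arguments": {
  "series": [
    [0, [-0.0179, 0.0036, 0.0046], 0],
    [0, [-0.0363, 0.0073, 0.0052], 0],
    [0, [-0.0545, 0.0109, 0.0019], 0],
    [0, [-0.0716, 0.0144, -0.0051], 0],
    [0, [-0.0869, 0.0174, -0.0156], 0]
  ]
}}

```text
time: 9.55
tool_pos: [531.5, 79.4, 199.5]
tcp_rot: [179.9, -0.0, 79.4]
ft_force: [2.6, -0.0, 6.6]
finger_gap: 7.9
```

>>> {"name": "apply_moves", "arguments": {
  "series": [
    [0, [0, 0, 0], 0]
  ]
}}

```text
time: 9.68
tool_pos: [532.8, 79.2, 201.0]
tcp_rot: [179.6, -0.1, 79.4]
ft_force: [13.4, -2.4, -19.5]
finger_gap: 8.2
```

Run:
```python
from h import *
s=sense(); print(s["time"],s["tool_pos"],s["tcp_rot"],s["finger_gap"],s["qd"].round(1),s["ft_force"])
# points (stand-x along u, z)
q=np.array([[671.88,50.59,141.29],[617.2,61.8,209.6],[615.2,62.21,210.39],s["tool_pos"]])
u=np.array([np.cos(-.198),np.sin(-.198)]); X=q[:,:2]@u; Z=q[:,2]
c=np.array([584.5,63.7])@u
r=least_squares(lambda v:np.hypot(X-v[0],Z-v[1])-90,[c,130]); print(c,r.x,r.fun, np.degrees(np.arctan2(Z-r.x[1],X-r.x[0])))
```

```text
9.675 [532.81018119  79.18616123 200.9746057 ] [ 1.79575740e+02 -7.08394968e-02  7.93748050e+01] 8.15046728821427 [-0.6 -0.4 -3.1 -0.7 -2.1 -0.2] [ 13.36443655  -2.41405979 -19.53895728]
560.5496626812236 [559.14341392 126.68557727] [ 0.83954126 -0.44542645 -0.45872294  0.86381782] [  9.25168824  67.79742188  69.19808613 125.15608473]
```

```bash
python3 arc.py 125 136 147 158 168 176
```

```text
136.0 -0.0129 0.0026 -0.0112
147.0 -0.0234 0.0047 -0.0247
158.0 -0.0312 0.0063 -0.04
168.0 -0.0357 0.0072 -0.055
176.0 -0.0374 0.0075 -0.0674
```

>>> {"name": "apply_moves", "arguments": {
  "series": [
    [0, [-0.0129, 0.0026, -0.0112], 0],
    [0, [-0.0234, 0.0047, -0.0247], 0],
    [0, [-0.0312, 0.0063, -0.04], 0],
    [0, [-0.0357, 0.0072, -0.055], 0],
    [0, [-0.0374, 0.0075, -0.0674], 0]
  ]
}}

```text
time: 10.3
tool_pos: [497.8, 86.5, 134.6]
tcp_rot: [179.2, -0.1, 79.4]
ft_force: [9.8, -3.5, 1.3]
finger_gap: 8.3
```

>>> {"name": "apply_moves", "arguments": {
  "series": [
    [0, [0, 0, 0], 0]
  ]
}}

```text
time: 10.42
tool_pos: [497.9, 86.5, 133.9]
tcp_rot: [179.2, -0.1, 79.4]
ft_force: [-1.8, -0.8, -1.1]
finger_gap: 8.3
```

Run:
```python
from h import *
s=sense(); print(s["time"],s["tool_pos"],s["tcp_rot"],s["finger_gap"],s["qd"].round(1),s["ft_force"])
q=np.array([[671.88,50.59,141.29],[617.2,61.8,209.6],[615.2,62.21,210.39],[531.5,79.4,199.5],[532.8,79.2,201],s["tool_pos"]])
u=np.array([np.cos(-.198),np.sin(-.198)]); X=q[:,:2]@u; Z=q[:,2]
c=np.array([584.5,63.7])@u
r=least_squares(lambda v:np.hypot(X-v[0],Z-v[1])-90,[c,130]); print(c,r.x,r.fun, np.degrees(np.arctan2(Z-r.x[1],X-r.x[0])))
p=optics.snapshot("scene"); cv2.imwrite("pics/s7.png",cv2.resize(p["color"][140:390,230:490],None,fx=2.3,fy=2.3));
```

```text
10.425 [497.88870807  86.46719653 133.86836539] [ 1.79249682e+02 -1.28680182e-01  7.93616974e+01] 8.34874694712243 [ 0.  -0.3 -0.6  0.1  0.9 -0.1] [-1.8208173  -0.78715298 -1.12260924]
560.5496626812236 [559.64018778 126.7932487 ] [ 0.33192296 -0.73185203 -0.73478182  0.65193115  1.0910911  -1.22949339] [  9.23494092  68.06651561  69.47161766 126.67435551 125.44788794
 175.42860857]
```

View pics/s7.png

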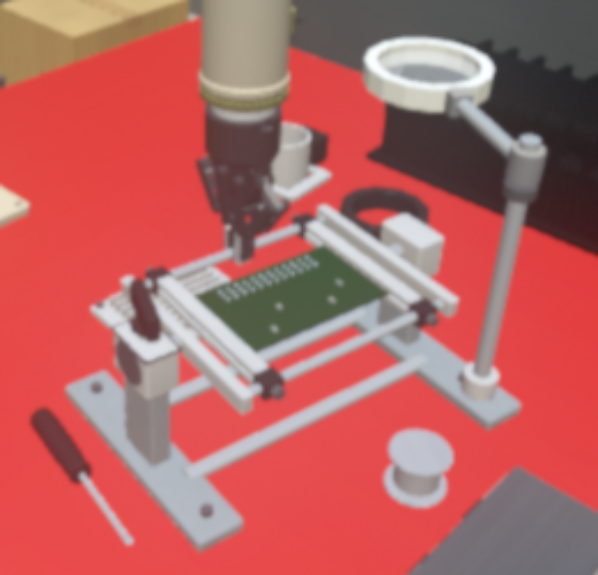

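>>> {"name": "apply_moves", "arguments": {
  "series": [
    [0, [-0.001, 0.0, -0.004], 0],
    [0, [-0.001, 0.0, -0.007], 0],
    [0, [-0.001, 0, -0.007], 0]
  ]
}}

```text
time: 10.85
tool_pos: [497.9, 86.5, 127.5]
tcp_rot: [179.1, -0.2, 79.4]
ft_force: [6.8, -0.9, 0.3]
finger_gap: 8.4
```

Run:
```python
from h import *
s=sense(); print(s["time"],s["tool_pos"],s["tcp_rot"],s["finger_gap"],s["qd"].round(1),s["ft_force"])
p=optics.snapshot("scene"); cv2.imwrite("pics/s8.png",cv2.resize(p["color"][225:325,270:430],None,fx=5,fy=5,interpolation=cv2.INTER_CUBIC))
p=optics.snapshot("wrist"); cv2.imwrite("pics/w8.png",p["color"])
```

```text
10.85 [497.85433423  86.50603059 127.49853416] [ 1.79129813e+02 -1.58896139e-01  7.93614317e+01] 8.39313832659887 [ 0.1 -0.  -0.1  0.1  0.1  0. ] [ 6.80886959 -0.93723052  0.30699547]
```

View pics/s8.png

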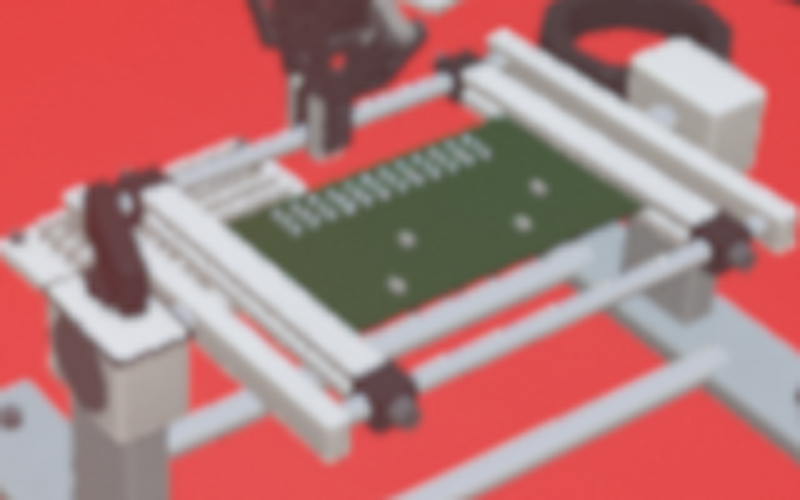

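View pics/w8.png

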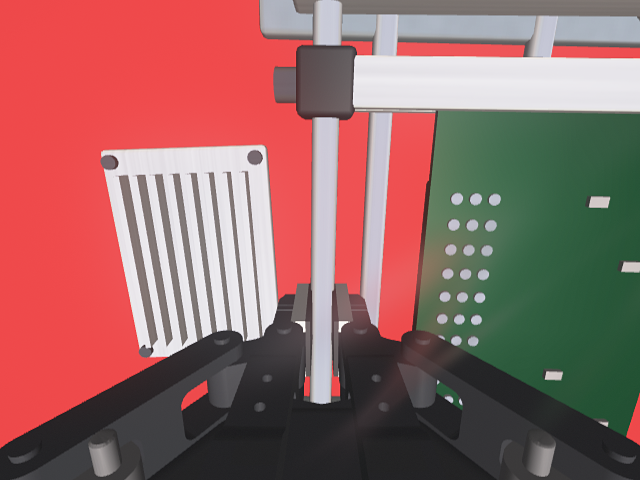

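```bash
cat > roll.py <<'E'
from h import *
s=optics.snapshot("scene")
z=lambda u,v:np.array([270+u/5,225+v/5])
pts=[([30,147,152],z(716,122)),([-30,147,152],z(632,72)),([30,183,152],z(766,92)),([-30,183,152],z(683,40)),([30,-183,152],z(122,360)),([30,-147,152],z(188,330)),([-30,-183,152],z(50,288))]
F=[z(440,375),z(690,258)]; R=[z(220,160),z(440,90)]
def lined(pts,a,b):
    d=(b-a)/np.hypot(*(b-a)); return [ (p-a)[0]*d[1]-(p-a)[1]*d[0] for p in pts]
def f(v):
    q=v[:3]; ph=v[3]; o=[]
    for X,u in pts: o+=list(proj(s,S(q,X))[0]-u)
    for sg,obs in ((1,F),(-1,R)):
        P=proj(s,S(q,[[sg*90*np.cos(ph),y,130+sg*90*np.sin(ph)] for y in(-95,95)])); o+=lined(obs,*P)
    return np.array(o)
r=least_squares(f,[585,64,-.198,0],x_scale=[1,1,.01,.01]); print(r.x,np.degrees(r.x[3]),r.fun.round(1))
J=r.jac; print("sd(1px) deg",np.degrees(np.sqrt(np.linalg.inv(J.T@J)[3,3])))
g=lambda ph: least_squares(lambda w:f([*w,ph]),[585,64,-.198],x_scale=[1,1,.01]).cost
E
python3 roll.py
```

```text
[ 5.88479846e+02  6.09430372e+01 -2.09101655e-01  3.79674556e-02] 2.1753749636603312 [ 0.4 -1.4 -0.2 -2.9  1.4  0.   0.4 -0.7 -1.2  0.8  0.7  0.5 -1.9 -0.4
  0.2  0.9  1.7 -0.7]
sd(1px) deg 0.970759931964868
```

>>> {"name": "apply_moves", "arguments": {
  "series": [
    [0.25, [0, 0, 0], 0],
    [0.3, [0, 0, 0], 0],
    [0.3, [0, 0, 0.06], 0],
    [0.3, [0, 0, 0.1], 0],
    [0.3, [0, 0, 0.1], 0]
  ]
}}

```text
time: 11.62
tool_pos: [499.7, 86.9, 231.6]
tcp_rot: [178.8, -0.3, 79.4]
ft_force: [0.5, -0.3, 0.2]
finger_gap: 25.7
```

Run:
```python
from h import *
import pickle
s=sense(); print(s["time"],s["tool_pos"],s["tcp_rot"],s["finger_gap"],s["qd"].round(1),s["ft_force"])
p=optics.snapshot("wrist"); cv2.imwrite("pics/w9.png",p["color"]); pickle.dump(p,open("w9.pkl","wb"))
```

```text
11.625 [499.69267848  86.86792864 231.56101854] [178.7879701   -0.26397499  79.38001793] 25.652321883457944 [-0.1  2.1  4.2  0.  -2.1 -0. ] [ 0.53929584 -0.26930939  0.20015692]
```

>>> {"name": "apply_moves", "arguments": {
  "series": [
    [0.3, [0.06, -0.06, 0.02], 0],
    [0.3, [0.11, -0.1, 0.04], 0],
    [0.3, [0.17, -0.1, 0.04], 0],
    [0.3, [0.176, -0.1, 0.04], 0],
    [0.3, [0.176, -0.1, 0.04], 0]
  ]
}}

```text
time: 12.3
tool_pos: [674.6, -13.8, 264.9]
tcp_rot: [179.3, -0.2, 79.3]
ft_force: [-0.1, 0.3, -1.0]
finger_gap: 25.9
```

Run:
```python
from h import *
import pickle
s=sense(); print(s["time"],s["tool_pos"],s["tcp_rot"],s["finger_gap"],s["qd"].round(1),s["ft_force"])
p=optics.snapshot("wrist"); cv2.imwrite("pics/w10.png",p["color"]); pickle.dump(p,open("w10.pkl","wb"))
```

```text
12.3 [674.57160973 -13.77960187 264.94577172] [179.30016003  -0.18628636  79.33475807] 25.898848236529822 [ 0.7 -3.4  3.2  0.1  0.4  0.2] [-0.14294958  0.31650637 -0.98228837]
```

View pics/w9.png

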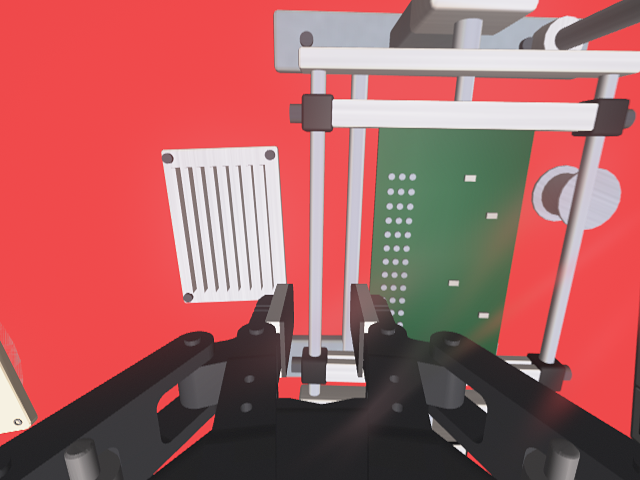

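View pics/w10.png

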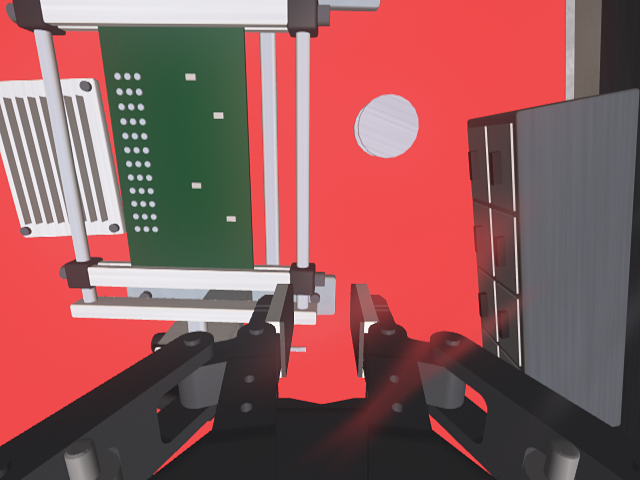

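```bash
cat > tri.py <<'E'
from h import *
import pickle
def blobs(p,x0,x1,y0,y1):
    im=p["color"].astype(int); sub=im[y0:y1,x0:x1]
    m=((sub.min(2)>120)).astype(np.uint8)
    n,l,st,ce=cv2.connectedComponentsWithStats(m)
    return [(st[i,4],*(ce[i]+[x0,y0])) for i in range(1,n) if 15<st[i,4]<200]
def edges_rod(p,rows,ug):
    # rod centre at rows near guessed u : between red flanks
    im=p["color"].astype(int); out=[]
    for v in rows:
        g=ug(v); seg=im[v,int(g)-14:int(g)+15]; red=(seg[:,2]-seg[:,0])>100
        c=14
        if red[c]: continue
        a=c
        while a>0 and not red[a]: a-=1
        b=c
        while b<28 and not red[b]: b+=1
        if b-a<20: out.append((int(g)-14+(a+b)/2,v))
    return np.array(out)
a=pickle.load(open("w9.pkl","rb")); b=pickle.load(open("w10.pkl","rb"))
A=blobs(a,378,540,135,325); B=blobs(b,105,245,40,262)
RA=lambda p0,p1:(lambda v:p0[0]+(p1[0]-p0[0])*(v-p0[1])/(p1[1]-p0[1]))
rods={}
rods['b',0]=edges_rod(a,range(150,270,5),RA((319,150),(316,340))); rods['a',0]=edges_rod(a,list(range(85,95,5))+list(range(240,345,5)),RA((607,80),(548,350)))
rods['b',1]=edges_rod(b,list(range(45,75,5))+list(range(240,258,4)),RA((41,50),(80,255))); rods['a',1]=edges_rod(b,range(50,255,5),RA((303,50),(303,255)))
for k in rods: print(k,len(rods[k]),rods[k][[0,-1]] if len(rods[k]) else None)
print(len(A),len(B)); 
q0=np.array([585,64,-.198])
# match via plane z=131.5
PA=np.array([ray(a,u[1:],131.5)[:2] for u in A]); PB=np.array([ray(b,u[1:],131.5)[:2] for u in B])
m=[(i,int(np.argmin(np.hypot(*(PB-PA[i]).T)))) for i in range(len(A))]
m=[(i,j) for i,j in m if np.hypot(*(PB[j]-PA[i]))<7]; print(len(m),"matched; mean dis",np.mean([PB[j]-PA[i] for i,j in m],0))
def Pm(p):R,t=w2c(p);return p["intrinsics"]@np.c_[R,t]
X=cv2.triangulatePoints(Pm(a),Pm(b),np.array([A[i][1:] for i,j in m]).T,np.array([B[j][1:] for i,j in m]).T); X=(X[:3]/X[3]).T
c,s=np.cos(.198),np.sin(.198); d=X[:,:2]-q0[:2]; loc=np.c_[c*d[:,0]-s*d[:,1],s*d[:,0]+c*d[:,1],X[:,2]]
Z=np.linalg.lstsq(np.c_[loc[:,:2],np.ones(len(loc))],loc[:,2],rcond=None); print("pads plane: slope x deg",np.degrees(Z[0][0]),"y",np.degrees(Z[0][1]),"z0",Z[0][2],"rms",np.std(loc[:,2]-np.c_[loc[:,:2],np.ones(len(loc))]@Z[0]))
def fr(v):
    x,y,yaw,zc,ph,bx,bz=v; o=[]
    for k,pts in rods.items():
        if not len(pts): continue
        sg=1 if k[0]=='a' else -1; p=(a,b)[k[1]]
        W=S([x,y,yaw],[[sg*90*np.cos(ph),yy,zc+sg*90*np.sin(ph)] for yy in(-80,80)])
        if k[1]: W=W+[bx,0,bz]
        P=proj(p,W); dd=(P[1]-P[0])/np.hypot(*(P[1]-P[0])); e=pts-P[0]
        o+=list((e[:,0]*dd[1]-e[:,1]*dd[0])/np.sqrt(len(pts)))
    return np.array(o+[bx/2*.3,bz/2*.3,(y-64)/5*.1])
R=least_squares(fr,[585,64,-.198,130,0,0,0],x_scale=[1,1,.01,1,.01,1,1]); print("rods:",R.x.round(3),"roll deg",np.degrees(R.x[4]),"cost",R.cost)
E
python3 tri.py
```

```text
('b', 0) 24 [[317.  150. ]
 [315.5 265. ]]
('a', 0) 21 [[572.5 240. ]
 [550.5 340. ]]
('b', 1) 11 [[ 44.5  45. ]
 [ 83.  256. ]]
('a', 1) 41 [[302.5  50. ]
 [302.  250. ]]
36 40
35 matched; mean dis [ 0.64574051 -0.5524877 ]
pads plane: slope x deg 3.1818121164722384 y -0.023141230894709385 z0 131.9234861330605 rms 0.18352562846641043
rods: [ 5.84908e+02  6.40000e+01 -2.01000e-01  1.29074e+02  4.40000e-02
 -8.50000e-02  7.00000e-03] roll deg 2.525226666985552 cost 0.0965519347616301
```

>>> {"name": "apply_moves", "arguments": {
  "series": [
    [0.3, [-0.001, 0.055, 0.0], 0],
    [0.3, [-0.001, 0.055, -0.05], 0],
    [0.3, [-0.001, 0.055, -0.1], 0],
    [0.3, [-0.001, 0.055, -0.135], 0],
    [0.3, [-0.001, 0.055, -0.135], 0]
  ]
}}

```text
time: 12.98
tool_pos: [668.4, 42.2, 125.6]
tcp_rot: [179.8, -0.1, 79.4]
ft_force: [-0.8, 0.4, 0.7]
finger_gap: 25.6
```

>>> {"name": "apply_moves", "arguments": {
  "series": [
    [0.3, [0, 0, 0], 0],
    [0, [0, 0, 0], 0],
    [0, [0, 0, 0], 0],
    [0, [0, 0, 0], 0]
  ]
}}

```text
time: 13.48
tool_pos: [672.2, 41.8, 129.8]
tcp_rot: [179.3, -0.2, 79.4]
ft_force: [9.3, -1.3, -0.2]
finger_gap: 8.5
```

Run:
```python
from h import *
s=sense(); print(s["time"],s["tool_pos"],s["tcp_rot"],s["finger_gap"],s["qd"].round(1),s["ft_force"])
p=optics.snapshot("wrist"); cv2.imwrite("pics/w11.png",p["color"])
```

```text
13.475 [672.19281829  41.7891991  129.80725361] [179.25774833  -0.18206451  79.36629457] 8.515547213777198 [ 0.   0.1  0.   0.1 -0.   0. ] [ 9.31482993 -1.31486477 -0.21549007]
```

View pics/w11.png

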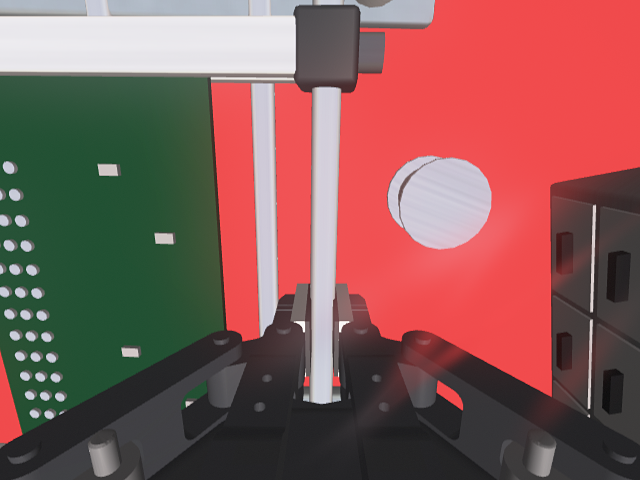

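>>> {"name": "apply_moves", "arguments": {
  "series": [
    [0, [0, 0, -0.002], 0],
    [0, [0, 0, -0.0045], 0],
    [0, [0, 0, -0.0045], 0],
    [0, [0, 0, -0.0045], 0]
  ]
}}

```text
time: 14.02
tool_pos: [672.4, 41.8, 126.0]
tcp_rot: [179.2, -0.2, 79.4]
ft_force: [-1.0, -0.3, 2.8]
finger_gap: 8.6
```

>>> {"name": "apply_moves", "arguments": {
  "series": [
    [0.25, [0, 0, 0], 0],
    [0.3, [0, 0, 0], 0],
    [0.3, [0, 0, 0.06], 0],
    [0.3, [0, -0.055, 0.135], 0],
    [0.3, [0, -0.055, 0.135], 0]
  ]
}}

```text
time: 14.65
tool_pos: [673.9, -14.7, 265.5]
tcp_rot: [178.9, -0.2, 79.3]
ft_force: [0.8, -0.3, -0.0]
finger_gap: 25.5
```

>>> {"name": "apply_moves", "arguments": {
  "series": [
    [0.3, [0, 0, 0], 0]
  ]
}}

```text
time: 14.78
tool_pos: [675.2, -16.0, 268.3]
tcp_rot: [178.6, -0.2, 79.2]
ft_force: [-0.1, 0.8, -0.0]
finger_gap: 25.3
```

Run:
```python
from h import *
import pickle
s=sense(); print(s["time"],s["tool_pos"],s["tcp_rot"],s["finger_gap"],s["qd"].round(1),s["ft_force"])
p=optics.snapshot("wrist"); cv2.imwrite("pics/w12.png",p["color"]); pickle.dump(p,open("w12.pkl","wb"))
```

```text
14.775 [675.17450922 -15.9567402  268.31472556] [178.59469587  -0.21049824  79.24990619] 25.27080498989589 [ 0.8  0.5  1.2  0.5 -0.5  0.4] [-0.14641782  0.81398623 -0.01977035]
```

>>> {"name": "apply_moves", "arguments": {
  "series": [
    [0.3, [-0.06, 0.03, 0.0], 0],
    [0.3, [-0.12, 0.06, -0.0], 0],
    [0.3, [-0.176, 0.1, -0.035], 0],
    [0.3, [-0.176, 0.1, -0.035], 0],
    [0.3, [-0.176, 0.1, -0.035], 0]
  ]
}}

```text
time: 15.45
tool_pos: [496.2, 86.5, 228.8]
tcp_rot: [179.0, -0.2, 79.4]
ft_force: [0.5, -0.6, -0.1]
finger_gap: 25.4
```

```bash
python3 - <<'E'
from h import *
import pickle
s=sense(); print(s["time"],s["tool_pos"],s["tcp_rot"],s["finger_gap"],s["qd"].round(1),s["ft_force"])
p=optics.snapshot("wrist"); cv2.imwrite("pics/w13.png",p["color"]); pickle.dump(p,open("w13.pkl","wb"))
E
sed -e 's/w9.pkl/w13.pkl/;s/w10.pkl/w12.pkl/' tri.py > tri2.py; python3 tri2.py
```

```text
15.45 [496.21707361  86.46589792 228.7999017 ] [ 1.78963431e+02 -1.75810630e-01  7.94452871e+01] 25.444092945995767 [-1.8  1.5 -4.6 -0.5  0.1 -0.8] [ 0.54018149 -0.62099826 -0.14448283]
('b', 0) 24 [[323.5 150. ]
 [321.5 265. ]]
('a', 0) 7 [[578.5 240. ]
 [556.5 340. ]]
('b', 1) 10 [[ 40.5  45. ]
 [ 78.  252. ]]
('a', 1) 41 [[298.5  50. ]
 [299.5 250. ]]
36 41
36 matched; mean dis [-0.07631117 -0.03146732]
pads plane: slope x deg 2.287201029921424 y -0.025640251022616578 z0 132.60324597660988 rms 0.15525325482184998
rods: [ 5.85422e+02  6.40000e+01 -2.02000e-01  1.28096e+02  2.30000e-02
 -6.15000e-01  2.40000e-02] roll deg 1.3277143194626255 cost 0.07596590472182506
```

View pics/w13.png

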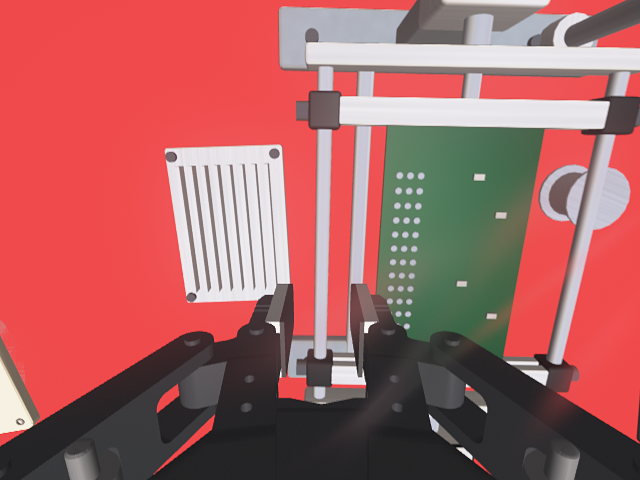

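View pics/w12.png

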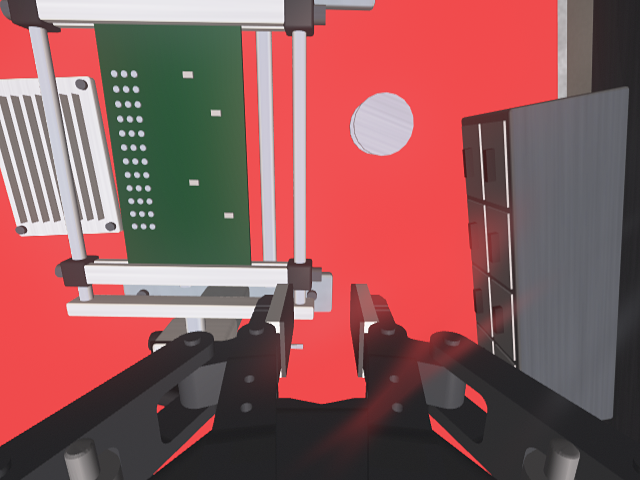

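```bash
cat > lid.py <<'E'
from h import *
import pickle
def Pm(p):R,t=w2c(p);return p["intrinsics"]@np.c_[R,t]
def dark(p,u):
    x,y=map(int,u); g=cv2.cvtColor(p["color"],cv2.COLOR_BGR2GRAY)[y-7:y+8,x-7:x+8].astype(float)
    w=np.clip(120-g,0,None); yy,xx=np.mgrid[-7:8,-7:8]; return (x+(w*xx).sum()/w.sum(), y+(w*yy).sum()/w.sum())
for A,B,ps in (("w9","w10",[((270,155),(86,86)),((188,297),(26,231))]),("w13","w12",[((274,153),(82,84)),((191,297),(22,230))])):
    a=pickle.load(open(A+".pkl","rb"));b=pickle.load(open(B+".pkl","rb"))
    ua=np.array([dark(a,x) for x,_ in ps]);ub=np.array([dark(b,x) for _,x in ps])
    X=cv2.triangulatePoints(Pm(a),Pm(b),ua.T,ub.T);print(ua.round(1).tolist(),ub.round(1).tolist(),(X[:3]/X[3]).T.round(2))
    print([ [round(float(np.hypot(*(proj(p,x)[0]-uu))),2) for p,uu in((a,i),(b,j))] for x,i,j in zip((X[:3]/X[3]).T,ua,ub)])
    print(a["rvec"],b["rvec"])
E
python3 lid.py
```

```text
[[270.0, 154.5], [188.7, 296.3]] [[86.7, 86.0], [26.5, 230.2]] [[465.22 153.66  10.95]
 [344.33  22.85  11.73]]
[[0.01, 0.01], [0.17, 0.17]]
[-2.85637424  0.26868191  0.00562078] [-2.85585995  0.2679816   0.01873352]
[[274.1, 153.0], [191.7, 296.0]] [[82.6, 84.4], [22.3, 229.1]] [[465.59 153.64  11.3 ]
 [344.57  22.65  11.7 ]]
[[0.04, 0.04], [0.04, 0.03]]
[-2.85534344  0.26629671  0.00999334] [-2.85478644e+00  2.72594613e-01  1.42922605e-03]
```

>>> {"name": "apply_moves", "arguments": {
  "series": [
    [0.3, [0.001, 0, -0.05], 0],
    [0.3, [0.001, 0, -0.105], 0],
    [0.3, [0.001, 0, -0.105], 0],
    [0.3, [0.001, 0, -0.105], 0],
    [0.0, [0.001, 0, -0.105], 0]
  ]
}}

```text
time: 16.12
tool_pos: [498.0, 86.2, 127.0]
tcp_rot: [179.0, -0.2, 79.4]
ft_force: [-21.5, 6.5, 0.5]
finger_gap: 8.7
```

>>> {"name": "apply_moves", "arguments": {
  "series": [
    [0, [0, 0, 0], 0],
    [0, [0, 0, 0], 0]
  ]
}}

```text
time: 16.38
tool_pos: [497.9, 86.3, 128.7]
tcp_rot: [179.0, -0.2, 79.4]
ft_force: [-6.7, -0.3, 0.8]
finger_gap: 8.1
```

>>> {"name": "apply_moves", "arguments": {
  "series": [
    [0, [0, 0, 0.002], 0],
    [0, [0, 0, 0.004], 0],
    [0, [0, 0, 0.004], 0],
    [0, [0, 0, 0.004], 0]
  ]
}}

```text
time: 16.88
tool_pos: [497.8, 86.3, 133.7]
tcp_rot: [179.0, -0.2, 79.4]
ft_force: [-5.9, -0.1, -1.3]
finger_gap: 8.3
```

Run:
```python
from h import *
s=sense(); print(s["time"],s["tool_pos"],s["tcp_rot"],s["finger_gap"],s["qd"].round(1),s["ft_force"])
```

```text
16.875 [497.82936235  86.30958073 133.68865548] [179.02165556  -0.22832762  79.37470517] 8.265064294961796 [-0.1  0.  -0.   0.  -0.   0. ] [-5.94516131 -0.13888277 -1.29976484]
```

>>> {"name": "apply_moves", "arguments": {
  "series": [
    [0.25, [0, 0, 0], 0],
    [0.3, [0, 0, 0], 0],
    [0.3, [0, 0, 0.06], 0],
    [0.3, [0, 0, 0.1], 0],
    [0.3, [0, 0, 0.1], 0]
  ]
}}

```text
time: 17.5
tool_pos: [500.9, 86.5, 239.2]
tcp_rot: [178.5, -0.4, 79.4]
ft_force: [0.7, 0.4, 0.1]
finger_gap: 25.3
```

Run:
```python
from h import *
import pickle
s=sense(); print(s["time"],s["tool_pos"],s["tcp_rot"],s["finger_gap"],s["qd"].round(1),s["ft_force"])
p=optics.snapshot("wrist"); cv2.imwrite("pics/w14.png",p["color"]); pickle.dump(p,open("w14.pkl","wb"))
```

```text
17.5 [500.90093891  86.49342839 239.20630309] [178.47454387  -0.36987354  79.37737494] 25.326929898604767 [ 0.   2.2  4.4  0.1 -2.1  0. ] [0.73015444 0.39965886 0.10385417]
```

>>> {"name": "apply_moves", "arguments": {
  "series": [
    [0.3, [0.06, -0.06, 0.02], 0],
    [0.3, [0.11, -0.1, 0.04], 0],
    [0.3, [0.17, -0.1, 0.04], 0],
    [0.3, [0.176, -0.1, 0.04], 0],
    [0.3, [0.176, -0.1, 0.04], 0]
  ]
}}

```text
time: 18.18
tool_pos: [676.3, -14.4, 273.3]
tcp_rot: [178.9, -0.3, 79.3]
ft_force: [-0.2, -0.0, -0.6]
finger_gap: 25.7
```

```bash
python3 - <<'E'
from h import *
import pickle
s=sense(); print(s["time"],s["tool_pos"],s["tcp_rot"],s["finger_gap"],s["qd"].round(1),s["ft_force"])
p=optics.snapshot("wrist"); cv2.imwrite("pics/w15.png",p["color"]); pickle.dump(p,open("w15.pkl","wb"))
E
sed -e 's/w9.pkl/w14.pkl/;s/w10.pkl/w15.pkl/' tri.py > tri2.py; python3 tri2.py
```

```text
18.175 [676.28584123 -14.35986438 273.25132625] [178.90471153  -0.28789124  79.32028832] 25.725889264013272 [ 0.8 -3.5  3.4  0.1  0.6  0.2] [-0.18072811 -0.00760963 -0.55391463]
('b', 0) 24 [[314. 150.]
 [313. 265.]]
('a', 0) 0 None
('b', 1) 11 [[ 40.5  45. ]
 [ 79.  256. ]]
('a', 1) 41 [[299.5  50. ]
 [299.5 250. ]]
36 40
35 matched; mean dis [-0.71629671  0.27623915]
pads plane: slope x deg -1.2456044058781663 y 0.022542214229771183 z0 131.88207720879817 rms 0.15127017981086457
rods: [ 5.84917e+02  6.40000e+01 -2.02000e-01  1.30437e+02 -1.90000e-02
  0.00000e+00  0.00000e+00] roll deg -1.0863275385796312 cost 0.038607773489372436
```

>>> {"name": "apply_moves", "arguments": {
  "series": [
    [0.4, [-0.05, -0.035, 0], 0.18],
    [0.4, [-0.1, -0.07, 0], 0.36],
    [0.4, [-0.1245, -0.0835, -0.02], 0.54],
    [0.4, [-0.1245, -0.0835, -0.04], 0.72],
    [0.4, [-0.1245, -0.0835, -0.04], 0.9]
  ]
}}

```text
time: 18.85
tool_pos: [548.2, -96.8, 231.1]
tcp_rot: [179.0, -0.5, 131.2]
ft_force: [0.1, 0.2, 0.6]
finger_gap: 34.4
```

>>> {"name": "apply_moves", "arguments": {
  "series": [
    [0.4, [0, 0, 0], 0.18],
    [0.4, [0, 0, 0], 0.36],
    [0.4, [0, 0, 0], 0.36],
    [0.4, [0, 0, 0], 0.36]
  ]
}}

```text
time: 19.35
tool_pos: [547.7, -96.4, 231.0]
tcp_rot: [179.0, -0.5, 151.6]
ft_force: [0.2, -0.3, 0.1]
finger_gap: 34.3
```

Run:
```python
from h import *
s=sense(); print(s["time"],s["tool_pos"],s["tcp_rot"],s["finger_gap"],s["qd"].round(1),s["ft_force"])
p=optics.snapshot("wrist"); cv2.imwrite("pics/w16.png",p["color"])
print(proj(p,[551.7,-97.7,196]))
```

```text
19.35 [547.74752427 -96.37079301 231.00724924] [179.02072387  -0.48428798 151.6472802 ] 34.31593065823803 [-0.1  0.3 -0.7 -0.  -0.  -0.7] [ 0.23574021 -0.28997788  0.14210433]
[[322.0975217  290.31630543]]
```

View pics/w16.png

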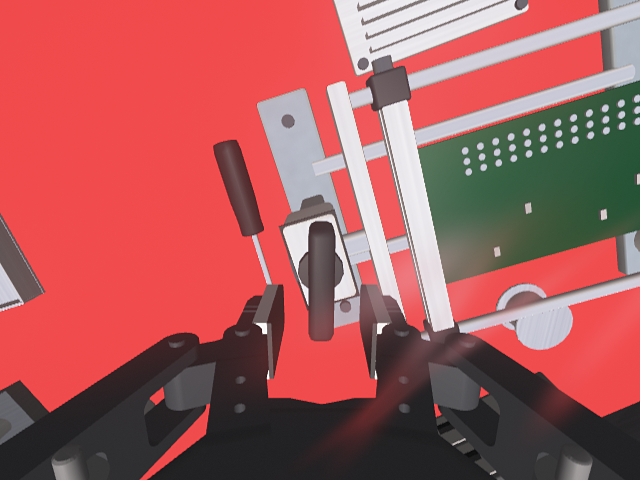

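>>> {"name": "apply_moves", "arguments": {
  "series": [
    [0.4, [0.003, -0.001, -0.03], 0],
    [0.4, [0.003, -0.001, -0.053], 0],
    [0.4, [0.003, -0.001, -0.053], 0],
    [0.4, [0.003, -0.001, -0.053], 0]
  ],
  "grip_force": 60
}}

```text
time: 19.9
tool_pos: [551.3, -97.6, 179.1]
tcp_rot: [179.0, -0.4, 151.6]
ft_force: [1.0, -0.6, 0.7]
finger_gap: 34.0
```

>>> {"name": "apply_moves", "arguments": {
  "series": [
    [0.0, [0, 0, 0], 0],
    [0.0, [0, 0, 0], 0],
    [0.0, [0, 0, 0], 0]
  ]
}}

```text
time: 20.27
tool_pos: [551.9, -98.1, 180.9]
tcp_rot: [179.0, -0.3, 151.6]
ft_force: [-1.7, -1.8, 5.5]
finger_gap: 12.6
```

>>> {"name": "apply_moves", "arguments": {
  "series": [
    [0.0, [0, 0, 0], -0.17],
    [0.0, [0, 0, 0], -0.34],
    [0.0, [0, 0, 0], -0.51],
    [0.0, [0, 0, 0], -0.68],
    [0.0, [0, 0, 0], -0.85]
  ]
}}

```text
time: 20.9
tool_pos: [551.8, -98.2, 181.0]
tcp_rot: [179.0, -0.3, 102.6]
ft_force: [-0.2, -1.5, -2.5]
finger_gap: 13.0
```

>>> {"name": "apply_moves", "arguments": {
  "series": [
    [0.0, [0, 0, 0], -0.16],
    [0.0, [0, 0, 0], -0.32],
    [0.0, [0, 0, 0], -0.48],
    [0.0, [0, 0, 0], -0.48]
  ]
}}

```text
time: 21.4
tool_pos: [551.7, -98.2, 181.0]
tcp_rot: [179.0, -0.3, 75.1]
ft_force: [0.2, -1.5, -1.4]
finger_gap: 13.1
```

Run:
```python
from h import *
s=sense(); print(s["time"],s["tool_pos"],s["tcp_rot"],s["finger_gap"],s["qd"].round(1),s["ft_force"],s["wrist_torque"])
p=optics.snapshot("wrist"); cv2.imwrite("pics/w17.png",p["color"])
```

```text
21.4 [551.74731155 -98.21938678 180.96956856] [179.04482575  -0.26629276  75.12941095] 13.135691490755912 [-0.   0.1 -0.   0.1 -0.  -5.3] [ 0.233894   -1.53417679 -1.36763856] [-0.08495621  0.33992592 -0.05917644]
```

View pics/w17.png

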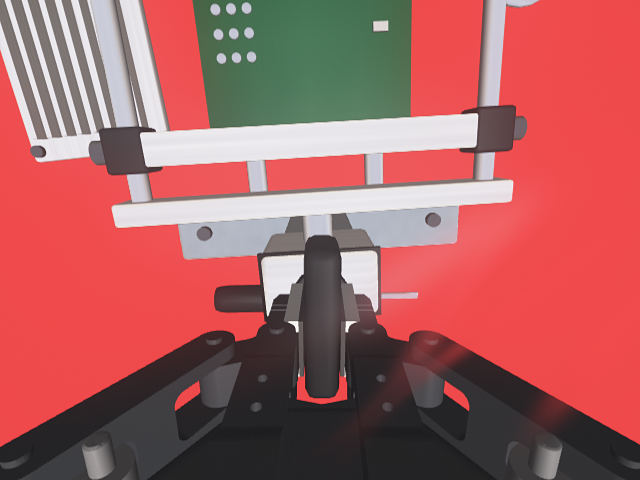

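>>> {"name": "apply_moves", "arguments": {
  "series": [
    [0.35, [0, 0, 0], 0],
    [0.35, [0, 0, 0], 0],
    [0.35, [0, 0, 0.05], 0],
    [0.35, [0.06, 0.04, 0.09], 0.07],
    [0.35, [0.115, 0.075, 0.09], 0.07]
  ]
}}

```text
time: 22.08
tool_pos: [652.0, -34.5, 273.5]
tcp_rot: [178.6, -0.3, 79.3]
ft_force: [2.1, -0.7, 0.3]
finger_gap: 30.1
```

>>> {"name": "apply_moves", "arguments": {
  "series": [
    [0.35, [0.01, 0.01, 0.0], 0],
    [0.35, [0.01, 0.01, 0], 0]
  ]
}}

```text
time: 22.32
tool_pos: [662.8, -23.5, 273.6]
tcp_rot: [178.6, -0.3, 79.5]
ft_force: [-0.2, 0.7, -0.0]
finger_gap: 29.9
```

Run:
```python
from h import *
import pickle
s=sense(); print(s["time"],s["tool_pos"],s["tcp_rot"],s["finger_gap"],s["qd"].round(1),s["ft_force"])
p=optics.snapshot("wrist"); cv2.imwrite("pics/w18.png",p["color"]); pickle.dump(p,open("w18.pkl","wb"))
```

```text
22.325 [662.79352134 -23.49739224 273.56435447] [178.59977834  -0.28980646  79.45115277] 29.868665782829215 [-1.6 -1.9  2.5 -0.6  0.1 -0.4] [-0.17880308  0.74585279 -0.01314227]
```

>>> {"name": "apply_moves", "arguments": {
  "series": [
    [0.35, [-0.06, 0.03, 0.0], 0],
    [0.35, [-0.12, 0.06, 0.0], 0],
    [0.35, [-0.176, 0.1, -0.035], 0],
    [0.35, [-0.176, 0.1, -0.035], 0],
    [0.35, [-0.176, 0.1, -0.035], 0]
  ]
}}

```text
time: 23.0
tool_pos: [484.1, 75.6, 237.8]
tcp_rot: [178.7, -0.3, 79.4]
ft_force: [1.1, -0.5, 0.3]
finger_gap: 29.7
```

```bash
python3 - <<'E'
from h import *
import pickle
s=sense(); print(s["time"],s["tool_pos"],s["tcp_rot"],s["finger_gap"],s["qd"].round(1),s["ft_force"])
p=optics.snapshot("wrist"); cv2.imwrite("pics/w19.png",p["color"]); pickle.dump(p,open("w19.pkl","wb"))
p=optics.snapshot("scene"); cv2.imwrite("pics/s19.png",cv2.resize(p["color"][225:325,270:430],None,fx=5,fy=5,interpolation=cv2.INTER_CUBIC))
E
sed -e 's/w9.pkl/w19.pkl/;s/w10.pkl/w18.pkl/' tri.py > tri2.py; python3 tri2.py
```

```text
23.0 [484.14720622  75.56053713 237.77734135] [178.67139673  -0.25215753  79.43800146] 29.746020116419395 [-1.4  2.2 -4.4 -0.4 -0.3 -0.7] [ 1.12917492 -0.52121724  0.34234311]
('b', 0) 0 None
('a', 0) 18 [[576.  240. ]
 [557.5 325. ]]
('b', 1) 1 [[ 83.5 248. ]
 [ 83.5 248. ]]
('a', 1) 1 [[308.5 245. ]
 [308.5 245. ]]
40 41
40 matched; mean dis [-1.33889876  0.3995901 ]
pads plane: slope x deg -0.6621930129403403 y -0.14434978630788528 z0 132.86850439711708 rms 0.24773729774750428
rods: [ 5.81492e+02  6.40000e+01 -2.00000e-01  1.33255e+02 -2.20000e-02
 -0.00000e+00 -0.00000e+00] roll deg -1.2782252845517759 cost 0.018946100273977546
```

View pics/w19.png

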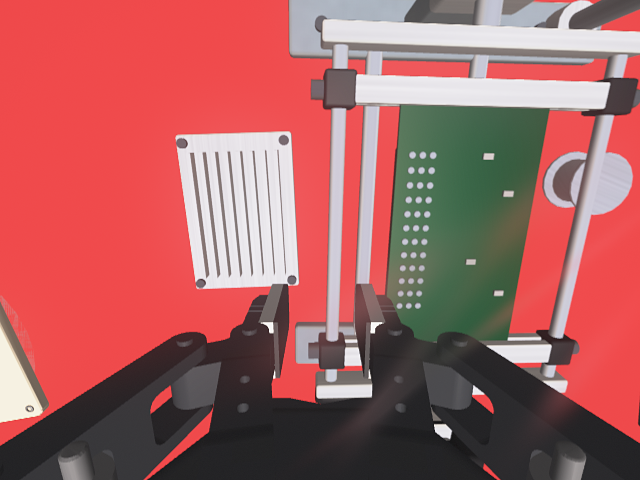

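View pics/s19.png

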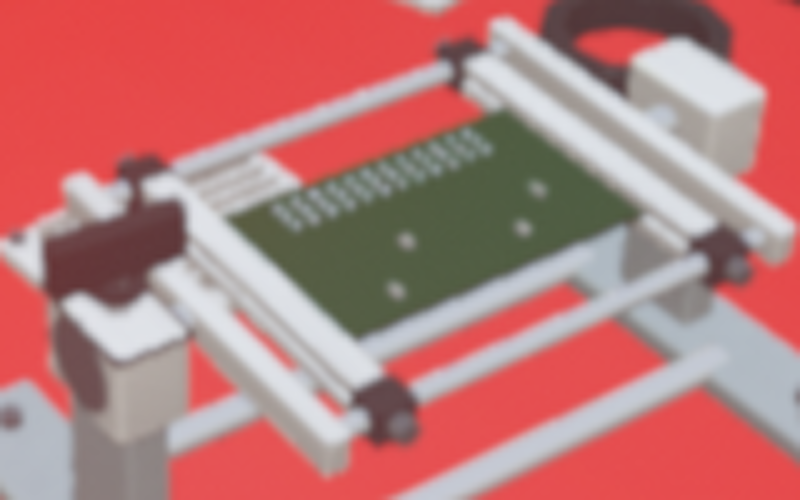

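>>> {"name": "apply_moves", "arguments": {
  "series": [
    [0.35, [0.02, 0.02, 0.06], 0.18],
    [0.35, [0.05, 0.05, 0.11], 0.36],
    [0.35, [0.09, 0.085, 0.112], 0.54],
    [0.35, [0.135, 0.127, 0.112], 0.72],
    [0.35, [0.1775, 0.1685, 0.112], 0.9]
  ]
}}

```text
time: 23.72
tool_pos: [666.9, 243.3, 352.1]
tcp_rot: [178.4, -0.2, 131.2]
ft_force: [1.0, 0.2, 0.4]
finger_gap: 30.0
```

>>> {"name": "apply_moves", "arguments": {
  "series": [
    [0.35, [0.02, 0.015, 0], 0.18],
    [0.35, [0.02, 0.015, 0], 0.36],
    [0.35, [0.02, 0.015, 0], 0.36]
  ]
}}

```text
time: 24.1
tool_pos: [688.3, 257.2, 351.5]
tcp_rot: [178.4, -0.2, 151.7]
ft_force: [0.4, 0.1, -0.3]
finger_gap: 29.9
```

Run:
```python
from h import *
s=sense(); print(s["time"],s["tool_pos"],s["tcp_rot"],s["finger_gap"],s["qd"].round(1),s["joint_pos"].round(1))
p=optics.snapshot("wrist"); cv2.imwrite("pics/w20.png",p["color"])
print(proj(p,[[661.6,244.1,285],[735.4,201.9,285],[559,303,285]])); find(p,"boom_grip")
```

```text
24.1 [688.33342264 257.22337465 351.45790712] [178.42727427  -0.18565455 151.66133933] 29.88871516395031 [ 0.1 -2.   1.4  0.1 -0.1  6.3] [ 15.9  28.   49.4   1.3 101.7 -45.5]
[[277.61976111 235.11788486]
 [278.75596169 360.62102896]
 [275.9401       4.70137814]]
boom_grip 0.56 [593.  288.7 290.3] []
```

View pics/w20.png

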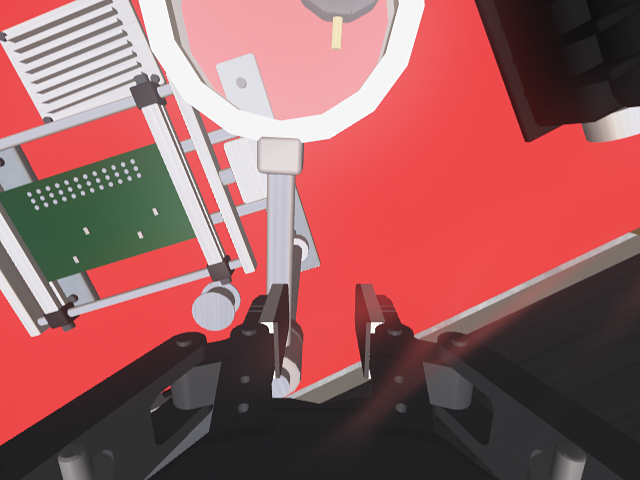

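>>> {"name": "apply_moves", "arguments": {
  "series": [
    [0.45, [-0.026, -0.0115, 0], -0.01],
    [0.45, [-0.026, -0.0115, -0.005], -0.01],
    [0.45, [-0.026, -0.0115, -0.04], -0.01],
    [0.45, [-0.026, -0.0115, -0.0725], -0.01],
    [0.45, [-0.026, -0.0115, -0.0725], -0.01]
  ],
  "grip_force": 40
}}

```text
time: 24.82
tool_pos: [660.4, 245.2, 276.4]
tcp_rot: [178.6, -0.4, 150.8]
ft_force: [0.0, -0.5, -0.3]
finger_gap: 38.5
```

Run:
```python
from h import *
s=sense(); print(s["time"],s["tool_pos"],s["tcp_rot"],s["finger_gap"],s["qd"].round(1),s["ft_force"])
p=optics.snapshot("wrist"); cv2.imwrite("pics/w21.png",p["color"])
```

```text
24.825 [660.44472126 245.15723246 276.36432923] [178.61864045  -0.39013972 150.79061649] 38.49825304354906 [ 0.2 -1.5 -4.1 -0.   1.9 -0.4] [ 0.01705324 -0.4699218  -0.30871786]
```

View pics/w21.png

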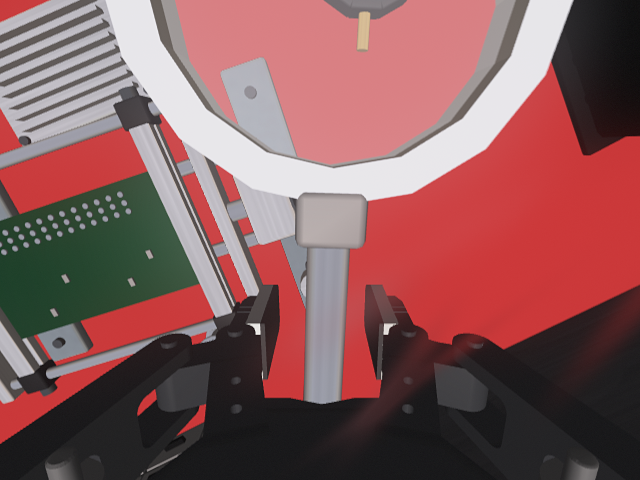

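>>> {"name": "apply_moves", "arguments": {
  "series": [
    [0.0, [0, 0, 0], 0],
    [0.0, [0, 0, 0], 0],
    [0.0, [0, 0, 0], 0],
    [0.0, [0, 0, 0], 0]
  ]
}}

```text
time: 25.38
tool_pos: [662.2, 245.5, 281.9]
tcp_rot: [178.3, -0.1, 150.8]
ft_force: [-0.5, -1.1, 6.8]
finger_gap: 14.9
```

Run:
```python
from h import *
s=sense(); print(s["time"],s["tool_pos"],s["tcp_rot"],s["finger_gap"],s["qd"].round(1),s["ft_force"])
P=np.array([735.4,201.9]); d=s["tool_pos"][:2]-P; r=np.hypot(*d); a=np.degrees(np.arctan2(d[1],d[0])); print(r,a)
T=np.degrees(np.arctan2(64-P[1],585-P[0]))%360; print("target",T)
for k in range(10,int(T-a)+10,10):
    k=min(k,T-a); t=np.radians(a+k); print(round(k,1),(P+r*np.array([np.cos(t),np.sin(t)])-s["tool_pos"][:2]).round(1),round(np.radians(k),3))
```

```text
25.375 [662.23241404 245.51956295 281.88890379] [ 1.78325874e+02 -7.89514538e-02  1.50779763e+02] 14.934713441862636 [-0.  -0.1  0.1  0.1 -0.1 -0. ] [-0.47640977 -1.06507514  6.84831855]
85.183108114247 149.19830838761877
target 222.517346651019
10 [ -6.5 -13.4] 0.175
20 [-10.5 -27.7] 0.349
30 [-12.  -42.4] 0.524
40 [-10.9 -57.2] 0.698
50 [ -7.3 -71.6] 0.873
60 [ -1.2 -85.2] 1.047
70 [  7.2 -97.5] 1.222
73.3 [  10.4 -101.2] 1.28
```

>>> {"name": "apply_moves", "arguments": {
  "series": [
    [0, [-0.0065, -0.0134, 0], 0.175],
    [0, [-0.0105, -0.0277, 0], 0.349],
    [0, [-0.012, -0.0424, 0], 0.524],
    [0, [-0.0109, -0.0572, 0], 0.698],
    [0, [-0.0109, -0.0572, 0], 0.698]
  ]
}}

```text
time: 26.0
tool_pos: [651.1, 186.4, 282.0]
tcp_rot: [178.4, -0.2, -169.2]
ft_force: [-4.5, -3.1, -1.9]
finger_gap: 14.4
```

Run:
```python
from h import *
s=sense(); print(s["time"],s["tool_pos"],s["tcp_rot"],s["finger_gap"],s["qd"].round(1),s["ft_force"],s["joint_pos"].round(1))
P=np.array([735.4,201.9]); d=s["tool_pos"][:2]-P; r=85.2; a=np.degrees(np.arctan2(d[1],d[0]))%360; print(np.hypot(*d),a)
T=222.5
for k in (10,20,30,T-a):
    t=np.radians(a+k); print(round(k,1),(P+r*np.array([np.cos(t),np.sin(t)])-s["tool_pos"][:2]).round(1),round(np.radians(k),3))
```

```text
26.0 [651.12251388 186.41637501 281.97867946] [ 1.78394492e+02 -1.67557583e-01 -1.69210994e+02] 14.369092479085829 [ 1.   0.1 -0.1  0.7 -0.2  4.8] [-4.47196045 -3.06448956 -1.93369029] [ 10.8  18.9  68.    1.6  93.3 -89.9]
85.68802314149897 190.4103989604637
10 [  4.4 -14.2] 0.175
20 [ 10.8 -27.6] 0.349
30 [ 19.4 -39.7] 0.524
32.1 [ 21.5 -42.1] 0.56
```

>>> {"name": "apply_moves", "arguments": {
  "series": [
    [0, [0.0044, -0.0142, 0], 0.175],
    [0, [0.0108, -0.0276, 0], 0.349],
    [0, [0.0194, -0.0397, 0], 0.524],
    [0, [0.0215, -0.0421, 0], 0.56],
    [0, [0.0215, -0.0421, 0], 0.56]
  ]
}}

```text
time: 26.62
tool_pos: [672.3, 143.2, 281.9]
tcp_rot: [178.4, -0.3, -137.2]
ft_force: [-4.4, -3.5, -1.0]
finger_gap: 14.4
```

Run:
```python
from h import *
s=sense(); print(s["time"],s["tool_pos"],s["tcp_rot"],s["finger_gap"],s["qd"].round(1),s["ft_force"],s["joint_pos"].round(1))
P=np.array([735.4,201.9]); d=s["tool_pos"][:2]-P; a=np.degrees(np.arctan2(d[1],d[0]))%360; print(np.hypot(*d),a)
p=optics.snapshot("top"); cv2.imwrite("pics/t22.png",cv2.resize(p["color"][135:290,180:400],None,fx=3.5,fy=3.5,interpolation=cv2.INTER_CUBIC))
```

```text
26.625 [672.25485415 143.1915879  281.94719802] [ 178.38612726   -0.29719844 -137.18090979] 14.379524974170444 [ 0.2 -0.2  0.3 -0.2 -0.1  1. ] [-4.41565516 -3.51610054 -0.96626349] [   7.2   21.6   64.7    1.1   94.9 -125.6]
86.22057234558385 222.91476032803965
```

View pics/t22.png

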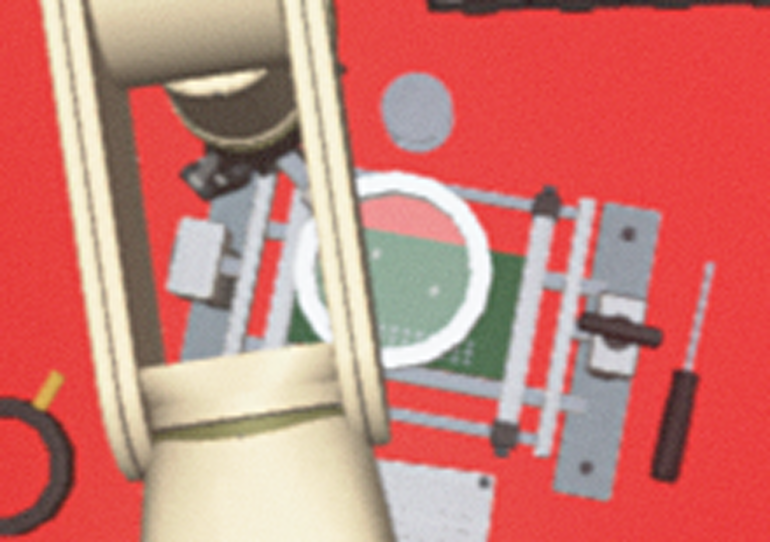

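Run:
```python
from h import *
p=optics.snapshot("top")
L=ray(p,(180+393/3.5,135+270/3.5),297); print(L, L[:2]-[735.4,201.9], np.hypot(*(L[:2]-[735.4,201.9])), np.degrees(np.arctan2(*(L[:2]-[735.4,201.9])[::-1]))%360)
print(proj(p,[585,64,297]),"obs",180+393/3.5,135+270/3.5)
```

```text
[583.00321991  60.68889675 297.        ] [-152.39678009 -141.21110325] 207.7627355048394 222.81823883128442
[[290.8866073  211.34384572]] obs 292.2857142857143 212.14285714285714
```

>>> {"name": "apply_moves", "arguments": {
  "series": [
    [0.35, [0, 0, 0], 0],
    [0.35, [0, 0, 0], 0],
    [0.35, [0, 0, 0], 0],
    [0.35, [0, 0, 0.05], 0],
    [0.35, [0, 0, 0.1], 0]
  ]
}}

```text
time: 27.35
tool_pos: [671.7, 143.4, 382.5]
tcp_rot: [178.3, -0.4, -137.2]
ft_force: [0.6, 0.7, 0.7]
finger_gap: 30.0
```

>>> {"name": "apply_moves", "arguments": {
  "series": [
    [0.35, [0, 0, 0.03], 0],
    [0.35, [0.0, 0.05, 0.05], 0],
    [0.35, [-0.03, 0.1, 0.05], 0],
    [0.35, [-0.06, 0.15, 0.05], 0],
    [0.35, [-0.1, 0.2, 0.05], 0]
  ]
}}

```text
time: 27.98
tool_pos: [571.8, 343.8, 432.1]
tcp_rot: [178.3, -0.4, -137.2]
ft_force: [0.8, 1.4, 1.2]
finger_gap: 29.7
```

>>> {"name": "apply_moves", "arguments": {
  "series": [
    [0.35, [-0.05, 0.05, 0.0], 0.1],
    [0.35, [-0.09, 0.09, 0.0], 0.2],
    [0.35, [-0.14, 0.13, 0], 0.2],
    [0.35, [-0.18, 0.16, 0], 0.2],
    [0.35, [-0.18, 0.16, 0], 0.2]
  ]
}}

```text
time: 28.6
tool_pos: [388.1, 506.5, 432.9]
tcp_rot: [178.3, -0.3, -125.4]
ft_force: [1.1, -0.5, -0.1]
finger_gap: 30.1
```

Run:
```python
from h import *
s=sense(); print(s["time"],s["tool_pos"],s["tcp_rot"],s["finger_gap"],s["ft_force"])
p=optics.snapshot("top"); cv2.imwrite("pics/t23.png",cv2.resize(p["color"][135:290,180:400],None,fx=3.5,fy=3.5,interpolation=cv2.INTER_CUBIC))
p=optics.snapshot("scene"); cv2.imwrite("pics/s23.png",p["color"])
```

```text
28.6 [388.14439047 506.46309405 432.86201199] [ 178.276098     -0.29235793 -125.42598922] 30.06429238419632 [ 1.11620954 -0.46001107 -0.11455655]
```

View pics/t23.png

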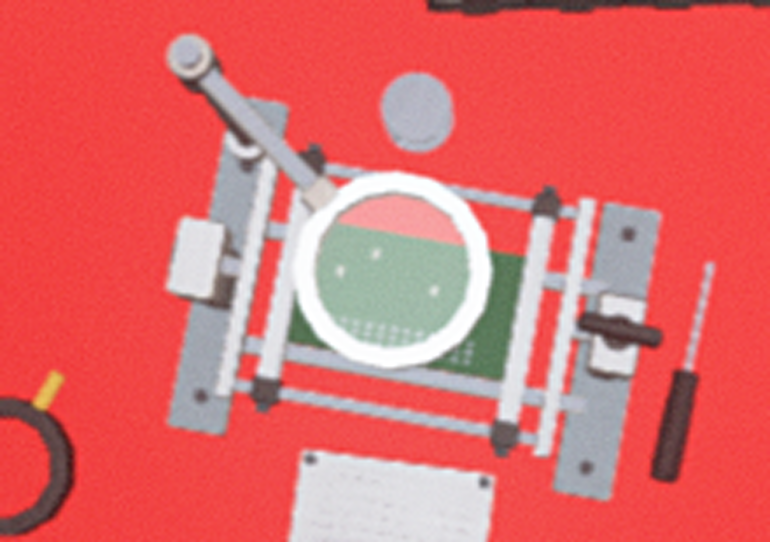

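View pics/s23.png

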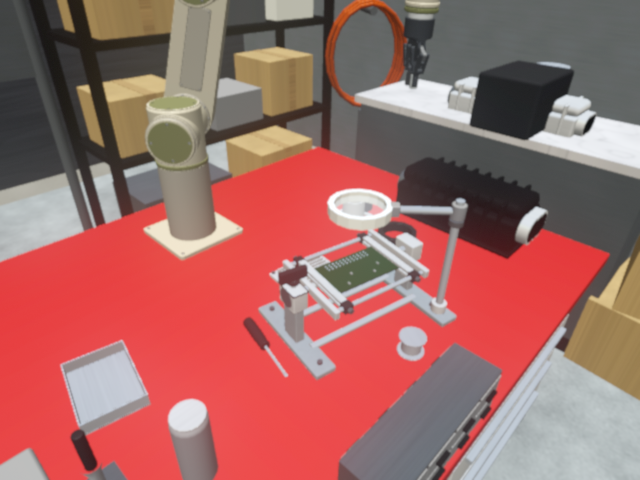

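```bash
sed -e 's/F=.*/F=[z(440,388),z(690,266)]; R=[z(220,153),z(430,75)]/' roll.py > roll2.py; python3 roll2.py
python3 - <<'E'
from h import *
p=optics.snapshot("top"); im=p["color"][170:260,255:330].astype(int)
m=(im.min(2)>215).astype(np.uint8); n,l,st,_=cv2.connectedComponentsWithStats(m); i=1+np.argmax(st[1:,4])
c,_=cv2.findContours((l==i).astype(np.uint8),cv2.RETR_EXTERNAL,cv2.CHAIN_APPROX_NONE); e=cv2.fitEllipse(max(c,key=len)); print(e)
L=ray(p,np.array(e[0])+[255,170],297); d=L[:2]-[735.4,201.9]; print(L,np.degrees(np.arctan2(d[1],d[0]))%360)
E
```

```text
[ 5.88268257e+02  6.11003251e+01 -2.07007817e-01 -3.81619046e-02] -2.186516071370192 [ 0.3 -1.6 -0.3 -3.   1.2 -0.1  0.3 -0.8 -1.1  0.8  0.8  0.5 -1.9 -0.4
  0.1  1.4  0.7  0.6]
sd(1px) deg 1.0464752999343663
((32.70461654663086, 43.335113525390625), (54.01167678833008, 67.39949798583984), 57.00430679321289)
[580.38289461  71.67330806 297.        ] 220.03292969273204
```

```bash
python3 -c "
from bench import hand_in
print(hand_in())"
```

```text
the job is handed in; nothing more can be done
None
```

The board is turned over with the solder side up, clamped, and under the magnifier. I handed the job in at about 29 s of the 69 s allowed.

**What I did:**
- I slackened the clamp knob to about 0.3 rad.
- I rolled the carrier over the top by rod_b. I then trimmed the level on rod_a and again on rod_b.
- I tightened the knob to about 1.63 rad, where the bar is in line with the roll axis or just past it.
- I swung the boom in by its tube, let go and moved the arm clear.

**Last checks:**
- **Level:** the board is about 1° off level. The wrist-camera pictures gave −0.7° from the solder joints and −1.3° from the rods. The coarser scene picture gave −2.2°, give or take 1°, so the two cameras disagree a little. I did not slacken the clamp again to correct it.
- **Lens:** the lens centre is within about 4 mm of the board's centre in the top picture. An automatic ellipse fit of the rim failed because it merged with the carrier's white bars, so I read the centre off the picture by eye.
- **Other things:** the other things on the bench look unmoved in the final scene and top pictures. No contact with the board showed in the pictures. The largest wrist forces I read were about 22 N.

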